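# Rake a dropped collar out from under the drying rack

### The arm

A 7-joint arm with a two-finger parallel gripper is mounted at the origin on the work surface. World frame = base frame: x ahead of the robot, y to its left, z up, the work surface at z = 0. Lengths are in m, angles in rad, forces in N, time in s.
With the tool pointing down it reaches from about 0.35 to 0.9 m from the base axis. Payload 8.1 kg.
Tool frame: the origin (TCP) lies where the fingers leave the gripper's body, on its centre line; the fingertips stand 66 mm ahead of it and the grasp point (between the pads) lies 47 mm ahead of it; z points along the fingers, y is the line along which they close (so a half turn about z gives the same grasp; the last joint's range is limited). The gripper opens to 92 mm and grips with 3 to 60 N. Pads are 19 mm wide; open, the fingers measure 130 mm over their backs; the gripper's body (75 mm by 190 mm) begins 47 mm behind the grasp point.
Start: joints at [-1.299, 0.434, 0.025, 1.573, -0.012, 1.134, -0.075], TCP at [0.229, 0.582, 0.292] pointing down, gripper open.
Joint ranges: [-2.62, 2.62], [-0.44, 2.09], [-1.27, 1.32], [0.08, 2.57], [-1.32, 4.46], [0.12, 2], [-2.74, 2.74]. Speed limits (rad/s): [2.22, 2.22, 3.01, 3.01, 3.14, 3.14, 3.14].

### API

Orientations are given as a rotation vector (axis times angle).
In Python, from cell import arm gives the robot as it stands.
- The arm moves only by the tool send_rows, never from a script. Its argument "motion" is text: rows parted by semicolons, each of 7 numbers parted by spaces: the closure, from 0 (fully open) to 1 (shut), then the shift along the world's x, y, z in m, then the turn, a rotation vector about the world's x, y, z in degrees. A call has 1 to 5 rows; each row shifts and turns the commanded pose from where the row before left it; what a row does not reach is not made up. A row lasts 1/8 s, in which the tool goes at most 62.5 mm and 10.7 degrees, less where a joint would pass 70% of its speed; a pose out of reach is approached as far as the arm can. A call is refused whole if a number of a shift passes 0.0625 or a number of a turn 10.7, either way. A call with a gripper value outside its range is refused whole. The fingers move at their own pace and stop on an object; "force" is the grip in N (left out, the last holds). Time passes only in rows, so rows that do not move let the fingers close. It gives the time, the measured TCP pose, the force, the opening and the grip force at its end, in the units of the state.
- arm.observe(): the state, without advancing time (a new reading comes with each control period).
- arm.get_image(name): name is "side" or "top"; returns (picture, depth): 420x560x3 uint8, blue, green, red; 420x560 float32, m along the optical axis (not along the pixel's ray), 0 where there is no reading.
- arm.camera_model(name): a dict with "fx", "fy", "cx", "cy" (pixels), "view" (4x4, takes a point from world to camera coordinates). Camera axes: x right, y down, z forward; pixel columns grow to the right and rows downward; lengths in m; the calibration is good to about 2 mm. A picture is of the moment at which its call begins. camera_model takes no time and is no camera call.
- arm.sign_off(): hands the job in; it is judged then, once.
The state is a dict: "clock": time; "joints": joint angles; "dq": joint speeds; "joint_efforts": joint torques, N m; "position": TCP position; "ee_rot": TCP orientation; "force": force on the tool from outside, world axes, zero at the start; "ft_torque": the same for the moment, N m; "width": opening from 0.0 (shut) to 1.0 (fully open); "gripper_force": force on a finger pad.
Only numpy, scipy, OpenCV 4.12 (cv2) and the standard library are available. Lean on these libraries where they do the work, as an engineer would, in place of code of your own. Each camera call takes 0.05 s, during which the arm holds its last target. There are 200 camera calls.

### The job

A steel collar has rolled under the wire drying rack. Lift the hooked rake (the hanging tool with a down-bent end) up and off its hook, reach its bent end under the rack from the open side and draw the collar straight out, so that it lies flat on the bench with 5 to 15 cm of bare bench between it and the rack. Then hang the rake back on the free hook and let go; move the collar with the rake only, never with the gripper, and leave the other tool, the mug, the jar and the plaster cast where they are.

Things in the scene. Friction and masses are not known exactly. Their poses are not given: they have to be found in the camera images.
- rake: Hooked rake, 0.2 kg: wooden grip bar 132 mm long, 16 x 16 thick, on two 7 mm uprights (60 mm either side of its middle) over a parallel 8 mm steel rod. Origin: bar's centre, above the balance point; x along the bar to the bent end, z up. Rod axis at z = -60, from a 22 mm thick tail weight (x = -135) to x = 210, where it bends down: an 8 mm pin ending at z = -102. Hangs level along the stand's x.
- smoother: The other hanging tool, on the other hook, to be left alone: same wooden grip bar and uprights, but below it a flat steel blade 200 x 50 mm with no bent end. Origin: centre of its grip bar; x along the bar.
- hook_stand: Fixed stand: steel plate 100 x 290 x 12 mm, two 8 mm posts 182 mm high, each with a hook. Origin: centre of the underside, on the bench. Each 8 mm hook arm (top at 182 mm) runs 53 mm from its post towards the stand's -y, then turns up into a tip 12 mm further out, its top at 200 mm. A tool comes off upward, then towards the stand's -y; it hangs with its bar along the stand's x.
- hook_left (a point): Top of the hook arm on the stand's +y side (0, 75, 182 mm in the stand's frame), at the place where a hanging bar rests, 35 mm from its post's axis and 30 mm from the end of the tip. A hanging tool's origin is 8 mm above it.
- hook_right (a point): The same point on the hook on the stand's -y side (0, -75, 182 mm).
- rack: Fixed wire drying rack, 240 (x) by 200 (y) mm, top of its wires 92 mm, underside of its front edge bar 84 mm above the bench; wires every 20 mm, too close for fingers. Origin: on the bench under its middle. Open underneath on its +y side only (front edge at y = +100 mm); low bars close the other three sides.
- collar: The dropped dark steel collar, a flat ring lying under the rack: outer diameter 64, bore 36, 10 mm thick, 0.17 kg (varies). Origin: centre of its underside; z is its axis.
- mug: White mug, 80 mm across, 95 mm high, bystander. Origin: centre of its underside.
- jar: Small glass jar, 60 mm across, 75 mm high, bystander. Origin: centre of its underside.
- cast: White plaster hat-shaped cast, 84 mm across, 47 mm high, drying on top of the rack near its back, bystander. Origin: centre of its underside.
- rake_opening (a point): Middle of the rake's opening between bar and rod (48 mm high, 113 wide; at (0, 0, -32) mm in its frame). The hook arm passes through it under the bar's middle, so grip the bar 20 to 40 mm to one side. To come off, the rake must rise more than 18 mm, but under 40 mm or its rod strikes the hook arm from below, then move sideways.
Not all that is in view belongs to the job. What is meant by the collar is not green or purple, and is the smaller of those in its own colour.

How it is judged:
By the outcome, as a careful person would: the job done as asked, in the order asked, and still so for the second after the job is handed in, with the robot touching nothing.
It also fails if it takes over 61 s, if anything falls off the work surface, if the arm or the gripper's body presses on something with over 40 N, if the wrist force passes 120 N, or if a joint passes its speed limit or range.

## Working session

There is one attempt and no reset: what is moved stays moved. The work goes in short steps, Python scripts to look and compute and a tool call to move; the robot and the scene stay as the last step left them, time stands still between calls to the robot, and variables do not carry over. Pictures are saved under pics/ and viewed, at most 10 in all, crops included, and the job is handed in when it is done.

Besides the shell and the picture viewer there is one more tool, called as name(argument=value, ...) on one line, values as JSON. send_rows: Moves the arm, as the interface text tells. Its arguments: {"type":"object","properties":{"motion":{"type":"string"},"force":{"type":"number"}},"required":["motion"]}

```bash
ls; mkdir -p pics; python3 - <<'E'
from cell import arm
import cv2,numpy as np
s=arm.observe();print({k:np.round(v,3).tolist() for k,v in s.items()})
for n in("side","top"):
    p,d=arm.get_image(n);cv2.imwrite(f"pics/{n}0.png",p);np.savez(f"pics/{n}0.npz",p=p,d=d)
    m=arm.camera_model(n);print(n,m)
E
```

```text
pics
{'clock': 0.0, 'joints': [-1.299, 0.435, 0.025, 1.574, -0.012, 1.134, -0.075], 'dq': [-0.001, -0.001, 0.001, 0.001, -0.0, -0.002, -0.001], 'joint_efforts': [-0.0, -66.785, 0.985, -31.445, -0.061, 0.043, 0.0], 'position': [0.229, 0.581, 0.291], 'ee_rot': [-0.585, -3.086, 0.002], 'force': [0.175, 0.825, -0.577], 'ft_torque': [0.014, 0.002, -0.014], 'gripper_force': 0.0, 'width': 1.004}
side {'fx': 545.8836489731266, 'fy': 545.8836489731266, 'cx': 281.3199864890163, 'cy': 215.95078755500182, 'view': array([[ 0.83781101, -0.54552315,  0.02184522, -0.5201857 ],
       [-0.32761204, -0.53434698, -0.77919423,  0.26521826],
       [ 0.43674142,  0.64566075, -0.62640173,  1.60111246],
       [ 0.        ,  0.        ,  0.        ,  1.        ]])}
top {'fx': 487.2874808659423, 'fy': 487.2874808659423, 'cx': 268.1823090647227, 'cy': 209.42052841471434, 'view': array([[-1.68034096e-03, -9.99916151e-01,  1.28400599e-02,
        -4.08804807e-02],
       [-9.82552296e-01, -7.37098245e-04, -1.85985060e-01,
         5.85043656e-01],
       [ 1.85978929e-01, -1.29285486e-02, -9.82468671e-01,
         1.30177082e+00],
       [ 0.00000000e+00,  0.00000000e+00,  0.00000000e+00,
         1.00000000e+00]])}
```

View pics/top0.png

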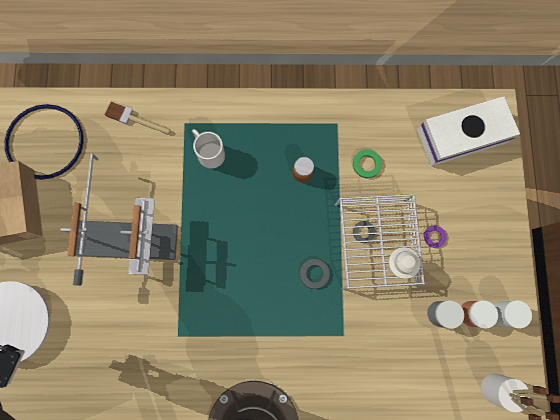

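View pics/side0.png

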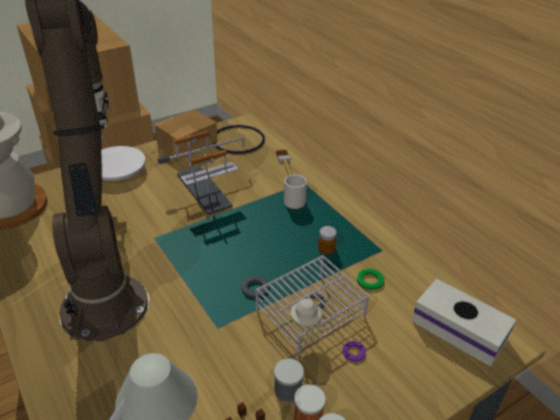

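```bash
cat > h.py <<'E'
import cv2,numpy as np
from cell import arm
M={n:arm.camera_model(n) for n in("side","top")}
def load(n,k): z=np.load(f"pics/{n}{k}.npz"); return z["p"],z["d"]
def snap(n,k):
    p,d=arm.get_image(n); np.savez(f"pics/{n}{k}.npz",p=p,d=d); return p,d
def pts(n,d):  # world point of every pixel from depth
    m=M[n];v,u=np.mgrid[:420,:560]
    c=np.stack([(u-m["cx"])/m["fx"]*d,(v-m["cy"])/m["fy"]*d,d],-1)
    return (c-m["view"][:3,3])@m["view"][:3,:3]
def ray(n,u,v):
    m=M[n];R=m["view"][:3,:3];t=m["view"][:3,3]
    return -R.T@t, R.T@np.array([(u-m["cx"])/m["fx"],(v-m["cy"])/m["fy"],1])
def onz(n,u,v,z):
    o,r=ray(n,u,v); return o+r*(z-o[2])/r[2]
def tri(a,b):  # side uv, top uv -> point, gap
    (o,r),(p,s)=ray("side",*a),ray("top",*b)
    k=np.linalg.lstsq(np.stack([r,-s],1),p-o,rcond=None)[0]
    A,B=o+r*k[0],p+s*k[1]; return (A+B)/2,np.linalg.norm(A-B)
def proj(n,X):
    m=M[n];c=m["view"][:3,:3]@np.asarray(X)+m["view"][:3,3]
    return m["fx"]*c[0]/c[2]+m["cx"],m["fy"]*c[1]/c[2]+m["cy"]
def tile(l,name):
    o=[cv2.resize(p[y:y+h,x:x+w],(400,300),interpolation=cv2.INTER_CUBIC) for p,x,y,w,h in l]
    cv2.imwrite(f"pics/{name}.png",np.vstack([np.hstack(o[:2]),np.hstack(o[2:4])]) if len(o)>2 else np.hstack(o))
E
python3 - <<'E'
from h import *
s,_=load("side",0);t,_=load("top",0)
tile([(t,40,145,160,150-30),(s,145,125,120,90),(t,290,180,160,120),(s,235,250,160,120)],"c1")
E
```

```text
(no output)
```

View pics/c1.png

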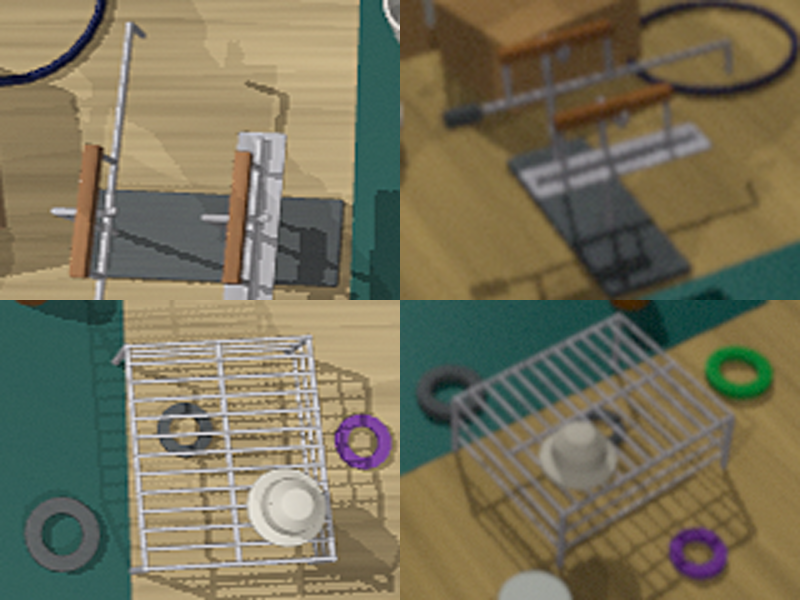

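```bash
python3 - <<'E'
from h import *
for n,box in(("top",(60,150,170,300)),("side",(150,125,240,200))):
    p,d=load(n,0);P=pts(n,d);h=cv2.cvtColor(p,cv2.COLOR_BGR2HSV)
    x0,y0,x1,y1=box
    m=np.zeros((420,560),np.uint8);m[y0:y1,x0:x1]=1
    o=((h[...,0]<16)&(h[...,1]>125)&(h[...,2]>60)).astype(np.uint8)&m
    k,l,s,c=cv2.connectedComponentsWithStats(o)
    for i in range(1,k):
        if s[i,4]<40: continue
        Q=P[(l==i)&(d>0)];Q=Q[np.abs(Q[:,2]-.19)<.03]
        if len(Q)<20: print(n,s[i],"noz");continue
        T=Q[Q[:,2]>np.percentile(Q[:,2],60)-.004]
        (cx,cy),sz,a=cv2.minAreaRect((Q[:,:2]*1000).astype(np.float32))
        print(n,s[i],c[i].round(1),len(Q),"med",np.median(Q,0).round(4),"z pct",np.percentile(Q[:,2],[5,50,95]).round(4),"rect",round(cx,1),round(cy,1),np.round(sz,1),round(a,1))
p,d=load("top",0);P=pts("top",d);h=cv2.cvtColor(p,cv2.COLOR_BGR2HSV)
g=((h[...,1]<75)&(h[...,2]<125)).astype(np.uint8)
for nm,(x0,y0,x1,y1) in dict(out=(295,255,335,292),rk=(348,218,382,246)).items():
    v,u=np.nonzero(g[y0:y1,x0:x1]);X=np.array([onz("top",a+x0,b+y0,.01)[:2] for a,b in zip(u,v)])
    (cx,cy),r=cv2.minEnclosingCircle((X*1000).astype(np.float32));print(nm,len(u),cx,cy,r,X.mean(0),proj("side",(cx/1000,cy/1000,.01)))
# high points in stand region; rack region
R=(P[...,2]>.08)&(P[...,2]<.1)
v,u=np.nonzero(R&(np.arange(560)[None]>325)&(np.arange(560)[None]<440)&(np.arange(420)[:,None]>180)&(np.arange(420)[:,None]<300))
Q=P[v,u];print("rack",len(Q),cv2.minAreaRect((Q[:,:2]*1000).astype(np.float32)),Q[:,2].mean())
for nm,(u,v) in dict(jar=(303,163),box=(18,200),mug=(208,145),cast=(405,260)).items(): print(nm,P[v,u].round(3))
E
```

```text
top [ 68 203  13  53 318] [ 74.  228.5] 318 med [0.5123 0.4377 0.197 ] z pct [0.1923 0.197  0.2007] rect 509.7 439.1 [ 17.7 129.9] 87.6
top [129 206  12  52 286] [134.5 232.7] 285 med [0.4984 0.2891 0.1973] z pct [0.1937 0.1973 0.2013] rect 503.3 289.1 [ 15.5 127.6] 88.0
side [172 130  40  15 186] [191.8 136.7] 162 med [0.5112 0.4361 0.1964] z pct [0.1851 0.1964 0.2037] rect 510.7 440.0 [ 31.7 136.5] 88.0
side [191 150  36  14 158] [208.6 156.4] 156 med [0.5015 0.2864 0.1968] z pct [0.186  0.1968 0.2037] rect 505.2 284.6 [ 28.5 128. ] 86.7
out 504 411.46575927734375 -171.01739501953125 42.90951156616211 [ 0.41068668 -0.17142811] (np.float64(254.44040189035), np.float64(286.1515105748221))
rk 236 532.4132080078125 -326.14715576171875 43.74699401855469 [ 0.52954773 -0.31568527] (np.float64(316.438977468668), np.float64(302.8160755058805))
rack 2018 ((496.0118408203125, -345.70404052734375), (246.93968200683594, 208.14405822753906), 2.9829275608062744) 0.09157822885867416
jar [ 0.714 -0.139  0.074]
box [0.602 0.63  0.1  ]
mug [0.787 0.135 0.009]
cast [ 0.437 -0.392  0.136]
```

```bash
python3 - <<'E'
from h import *
p,d=load("top",0);h=cv2.cvtColor(p,cv2.COLOR_BGR2HSV)
s=p.copy()
for nm,(x0,y0,x1,y1),rad in(("out",(295,255,335,292),.04),("rk",(346,214,384,248),.032)):
    b=p.astype(int);g=((abs(b[...,0]-b[...,2])<22)&(h[...,2]<115)).astype(np.uint8)
    w=np.zeros_like(g);w[y0:y1,x0:x1]=g[y0:y1,x0:x1]
    w=cv2.morphologyEx(w,cv2.MORPH_CLOSE,np.ones((3,3)));k,l,st,c=cv2.connectedComponentsWithStats(w);i=1+st[1:,4].argmax()
    print(nm,st[i],c[i]); hull=cv2.convexHull(np.argwhere(l==i)[:,::-1].astype(np.int32))
    e=cv2.fitEllipse(hull); print(e)
    for q in (e[0],c[i],(st[i,0]+st[i,2]/2-.5,st[i,1]+st[i,3]/2-.5)): print(onz("top",*q,.01).round(4))
    X=np.array([onz("top",*q[0].astype(float),.01)[:2] for q in hull]).astype(np.float32);print(cv2.minEnclosingCircle(X))
    ce=onz("top",*e[0],.01)
    for a in np.linspace(0,6.28,24): s[tuple(np.round(proj("top",ce+rad*np.array([np.cos(a),np.sin(a),0]))).astype(int)[::-1])]=(0,0,255)
def big(q,x,y,w,hh): return cv2.resize(q[y:y+hh,x:x+w],(400,400),interpolation=cv2.INTER_CUBIC)
sd,_=load("side",0)
cv2.imwrite("pics/c2.png",np.hstack([big(s,330,200,60,60),big(sd,285,270,60,60)]))
E
```

```text
out [299 259  31  30 523] [314.48948375 273.42447419]
((314.4487609863281, 273.4033203125), (30.084003448486328, 30.37196922302246), 118.91098022460938)
[ 0.4105 -0.1716  0.01  ]
[ 0.4105 -0.1717  0.01  ]
[ 0.4103 -0.1703  0.01  ]
((0.4113396108150482, -0.1712706983089447), 0.04326354339718819)
rk [353 221  22  22 242] [363.5785124  231.47107438]
((363.6172180175781, 231.64862060546875), (21.167139053344727, 21.946578979492188), 132.66773986816406)
[ 0.529  -0.3148  0.01  ]
[ 0.5296 -0.3147  0.01  ]
[ 0.5295 -0.3144  0.01  ]
((0.5292037725448608, -0.31491342186927795), 0.03148963674902916)
```

View pics/c2.png

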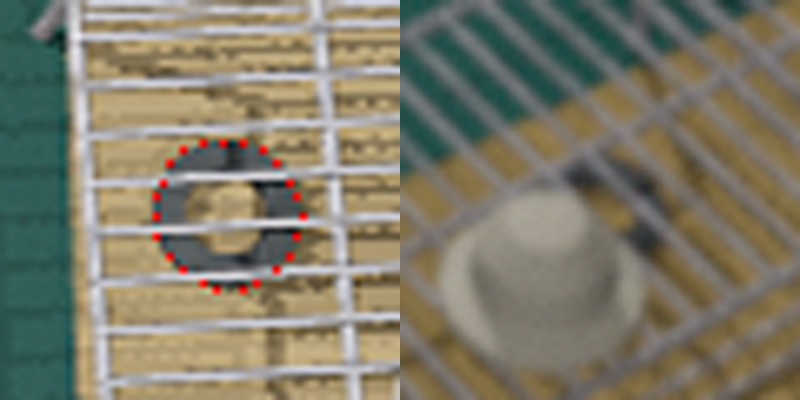

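Rings: grey (314,273) is about 84 mm across, outside the rack. Grey (364,232) is 63 mm, under the rack. Green is at (368,163) and purple at (434,236). The collar is (364,232): the smaller grey one, and its 63 mm matches the stated size. The rack is open on the left (world +y). The rake is on the outer hook, at (0.510, 0.4385, 0.190) with yaw −2.4°.

send_rows(motion="0 0.062 -0.029 0 0 0 3.8; 0 0.062 -0.029 0 0 0 3.8; 0 0.062 -0.029 0 0 0 3.8; 0 0.062 -0.029 0 0 0 3.8; 0 0.063 -0.028 0 0 0 3.9")

```text
out of range
```

send_rows(motion="0 0.0622 -0.0288 0 0 0 3.8; 0 0.0622 -0.0288 0 0 0 3.8; 0 0.0622 -0.0288 0 0 0 3.8; 0 0.0622 -0.0288 0 0 0 3.8; 0 0.0622 -0.0288 0 0 0 3.9")

```text
clock: 0.72
position: [0.5139, 0.4492, 0.2919]
ee_rot: [-0.061, -3.14, 0.0]
force: [0.5, 1.2, 0.8]
width: 1.0
gripper_force: 0.0
```

send_rows(motion="0 0 0 0 0 0 0; 0 0 0 0 0 0 0; 0 0 0 0 0 0 0")

```text
clock: 1.1
position: [0.5108, 0.4515, 0.2921]
ee_rot: [-0.062, -3.14, -0.001]
force: [-0.5, 1.1, -0.4]
width: 0.999
gripper_force: 0.0
```

send_rows(motion="0 0.015 -0.007 0 0 0 0; 0 0.014 -0.0075 0 0 0 0; 0 0 0 0 0 0 0; 0 0 0 -0.02 0 0 0; 0 0 0 -0.02 0 0 0")

```text
clock: 1.72
position: [0.5414, 0.436, 0.252]
ee_rot: [0.065, 3.141, 0.001]
force: [-0.4, -0.2, -0.6]
width: 0.999
gripper_force: 0.0
```

send_rows(motion="0 0 0 -0.015 0 0 0; 0 0 0 0 0 0 0; 0 0 0 0 0 0 0")

```text
clock: 2.1
position: [0.5417, 0.4361, 0.238]
ee_rot: [0.065, 3.14, 0.001]
force: [-0.0, -0.6, 0.3]
width: 1.002
gripper_force: 0.0
```

```bash
python3 - <<'E'
from h import *
s,_=snap("side",1);t,_=snap("top",1)
tile([(t,40,145,160,120),(s,130,95,120,90)],"c3")
print(arm.observe()["position"],arm.observe()["joints"].round(2) if hasattr(arm.observe()["joints"],"round") else arm.observe()["joints"])
E
```

```text
[0.54174343 0.43615053 0.23827461] [-0.77  0.59  0.02  1.45 -0.01  1.1   0.79]
```

View pics/c3.png

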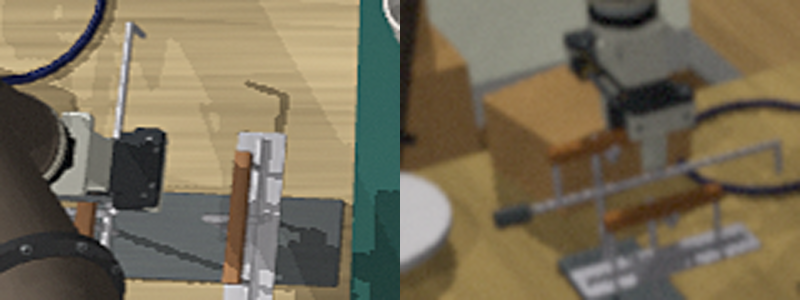

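The gripper straddles the +x half of the rake bar (near pixel (140,170) in the top crop) and is clear of the hook. Closing now.

send_rows(motion="0.7 0 0 0 0 0 0; 0.7 0 0 0 0 0 0; 0.78 0 0 0 0 0 0; 1 0 0 0 0 0 0; 1 0 0 0 0 0 0", force=45)

```text
clock: 2.82
position: [0.5414, 0.4358, 0.2372]
ee_rot: [-0.065, -3.141, -0.0]
force: [0.3, 0.8, -0.2]
width: 0.505
gripper_force: 0.0
```

send_rows(motion="1 0 0 0 0 0 0; 1 0 0 0 0 0 0; 1 0 0 0 0 0 0; 1 0 0 0 0 0 0", force=45)

```text
clock: 3.32
position: [0.5414, 0.4359, 0.2373]
ee_rot: [0.065, 3.141, 0.0]
force: [0.1, -0.3, -0.1]
width: 0.171
gripper_force: 44.8
```

send_rows(motion="1 0 0 0.008 0 0 0; 1 0 0 0.01 0 0 0; 1 0 0 0.01 0 0 0; 1 0 0 0 0 0 0; 1 0 0 0 0 0 0")

```text
clock: 3.95
position: [0.5413, 0.4357, 0.2651]
ee_rot: [-0.065, -3.141, 0.0]
force: [0.0, 0.5, -2.2]
width: 0.168
gripper_force: 44.8
```

```bash
python3 - <<'E'
from h import *
# sag check: bar slope + rod slope from depth
t,d=snap("top",2);P=pts("top",d);Q=P[150:290,55:110].reshape(-1,3)
h=cv2.cvtColor(t,cv2.COLOR_BGR2HSV)
m=(P[...,2]>.14)&(P[...,2]<.175)&(np.arange(560)[None]>70)&(np.arange(560)[None]<105)&(np.arange(420)[:,None]>145)&(np.arange(420)[:,None]<185)
Q=P[m];print(len(Q),np.polyfit(Q[:,0],Q[:,2],1),np.polyfit(Q[:,0],Q[:,1],1),Q.max(0),Q[Q[:,0].argmax()])
print(arm.observe()["force"],arm.observe()["position"])
E
```

```text
119 [-0.04101103  0.18763634] [-0.05447276  0.46346553] [0.72038027 0.43398102 0.16622226] [0.72038027 0.42313939 0.15931382]
[-0.28862156 -0.01178421 -1.94211111] [0.54125131 0.43567359 0.26491975]
```

send_rows(motion="1 0.001 0.02 0 0 0 0; 1 0.001 0.025 0 0 0 0; 1 0.001 0.03 0 0 0 0; 1 0.001 0.03 0 0 0 0; 1 0 0 0 0 0 0")

```text
clock: 4.62
position: [0.5452, 0.5343, 0.2587]
ee_rot: [-0.067, -3.134, 0.03]
force: [-1.2, -20.0, -6.9]
width: 0.185
gripper_force: 44.2
```

send_rows(motion="1 0 0 0.05 0 0 0; 1 0 0 0.06 0 0 0; 1 0 0 0.06 0 0 0; 1 0 0 0.05 0 0 0; 1 0 0 0 0 0 0")

```text
clock: 5.25
position: [0.5459, 0.5412, 0.4905]
ee_rot: [0.065, 3.135, 0.01]
force: [0.7, 0.6, -1.5]
width: 0.008
gripper_force: 0.0
```

```bash
python3 - <<'E'
from h import *
s,_=snap("side",3);t,_=snap("top",3)
tile([(t,0,100,267,200),(s,110,60,200,150)],"c4")
E
```

```text
(no output)
```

View pics/c4.png

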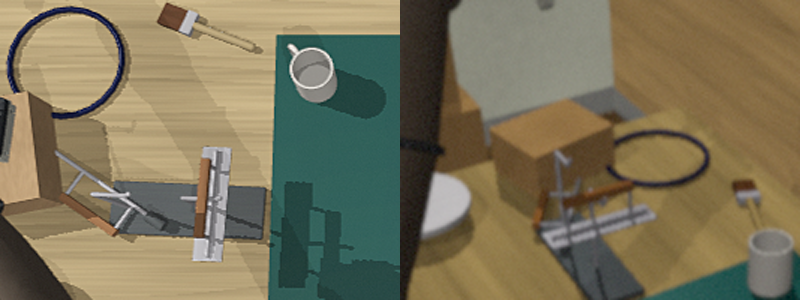

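```bash
python3 - <<'E'
from h import *
s,ds=load("side",3);t,dt=load("top",3);t0,_=load("top",0);P0=pts("top",load("top",0)[1])
Pt=pts("top",dt);Ps=pts("side",ds)
print("box top pts t0",[P0[v,u].round(3).tolist() for u,v in((5,175),(20,190),(30,205),(30,225),(10,235))])
b=cv2.resize(t[160:270,0:146],(796,600),interpolation=cv2.INTER_CUBIC)
for u in range(0,146,20): cv2.putText(b,str(u),(int(u*5.45),10),0,.35,(0,0,255))
for v in range(160,270,10): cv2.putText(b,str(v),(0,int((v-160)*5.45)+4),0,.35,(0,0,255))
cv2.imwrite("pics/c5a.png",b)
x0,y0=165,125
b2=cv2.resize(s[y0:y0+75,x0:x0+100],(800,600),interpolation=cv2.INTER_CUBIC)
for u in range(0,100,10): cv2.putText(b2,str(u+x0),(u*8,10),0,.35,(0,0,255))
for v in range(0,75,5): cv2.putText(b2,str(v+y0),(0,v*8+4),0,.35,(0,0,255))
cv2.imwrite("pics/c5.png",np.vstack([cv2.resize(b,(400*1,300)),cv2.resize(b2,(400,300))]))
big=np.hstack([cv2.resize(b,(400,300)),cv2.resize(b2,(400,300))]);
cv2.imwrite("pics/c5.png",np.vstack([cv2.resize(b,(800,600))[:600]])[:, :]); cv2.imwrite("pics/c5b.png",b2)
E
```

```text
box top pts t0 [[0.672, 0.675, 0.095], [0.629, 0.627, 0.101], [0.596, 0.617, 0.059], [0.537, 0.603, 0.077], [0.508, 0.648, 0.09]]
```

View pics/c5.png

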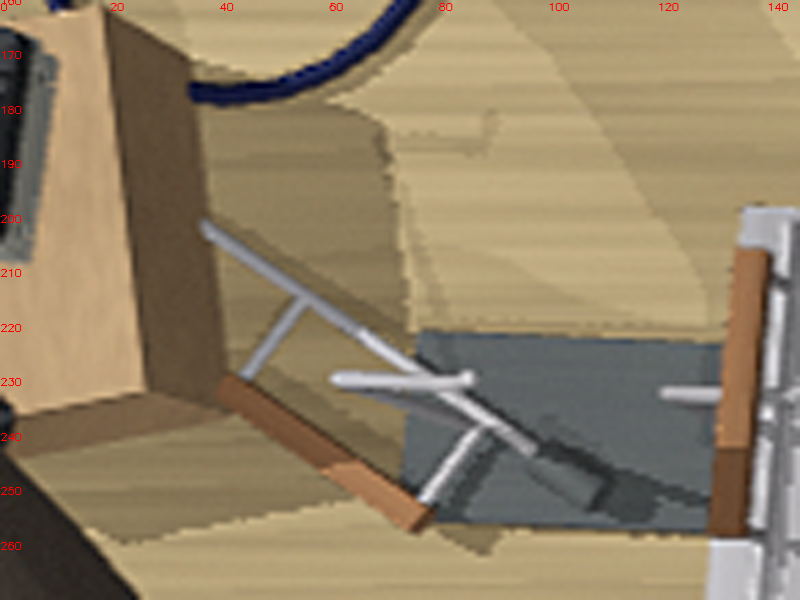

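View pics/c5b.png

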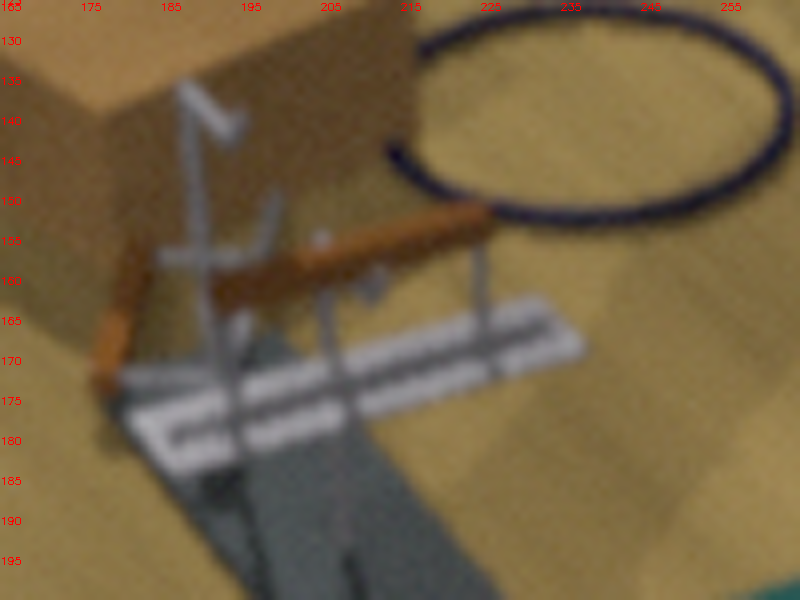

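The rake is on the floor of the scene. The side view (post at pixel (188,136)–(193,185), arm going down and right to (195,142)) shows that I misread the stand. The hook arms point to world −y, so I pushed the rake into the post. I'll measure how it lies before mending it.

```bash
python3 - <<'E'
from h import *
s,ds=load("side",3);t,dt=load("top",3);Pt=pts("top",dt);Ps=pts("side",ds)
a=np.deg2rad(-2.4);R=np.array([[np.cos(a),-np.sin(a),0],[np.sin(a),np.cos(a),0],[0,0,1]])
H=np.array([.510,.4385,0])
for nm,q in dict(postbase=(0,.035,.012),posttop=(0,.035,.182),armend=(0,-.018,.182),tip=(0,-.03,.2)).items():
    X=H+R@np.array(q);print(nm,X.round(3),"top",np.round(proj("top",X),1),"side",np.round(proj("side",X),1))
b=cv2.cvtColor(t,cv2.COLOR_BGR2HSV)
def pr(n,P,l):
    for u,v in l: print(n,(u,v),P[v,u].round(3), "3x3 med",np.median(P[v-1:v+2,u-1:u+2].reshape(-1,3),0).round(3))
pr("top",Pt,[(43,231),(50,236),(60,243),(70,249),(76,253),(39,203),(50,211),(57,215),(65,221),(92,238),(104,248),(109,251),(49,222),(83,245)])
print()
pr("side",Ps,[(181,156),(180,162),(178,170),(177,172),(186,157),(183,172),(192,158),(199,150),(193,170),(194,182),(192,186)])
E
```

```text
postbase [0.511 0.473 0.012] top [ 86.2 237.7] side [191.4 173.6]
posttop [0.511 0.473 0.182] top [ 62.  228.8] side [187.6 135.5]
armend [0.509 0.421 0.182] top [ 83.3 229.7] side [193.4 142.1]
tip [0.509 0.409 0.2  ] top [ 85.6 228.9] side [194.4 139.3]
top (43, 231) [0.529 0.592 0.021] 3x3 med [0.529 0.592 0.021]
top (50, 236) [0.515 0.572 0.021] 3x3 med [0.515 0.571 0.023]
top (60, 243) [0.494 0.539 0.028] 3x3 med [0.495 0.54  0.027]
top (70, 249) [0.478 0.512 0.024] 3x3 med [0.478 0.512 0.027]
top (76, 253) [0.466 0.492 0.032] 3x3 med [0.466 0.492 0.028]
top (39, 203) [0.611 0.613 0.017] 3x3 med [0.611 0.614 0.014]
top (50, 211) [0.587 0.58  0.016] 3x3 med [0.589 0.581 0.015]
top (57, 215) [0.575 0.558 0.018] 3x3 med [0.576 0.558 0.018]
top (65, 221) [0.558 0.534 0.018] 3x3 med [0.559 0.534 0.016]
top (92, 238) [0.509 0.453 0.023] 3x3 med [0.509 0.453 0.024]
top (104, 248) [0.48  0.414 0.035] 3x3 med [0.48  0.414 0.033]
top (109, 251) [0.473 0.404 0.022] 3x3 med [0.473 0.403 0.024]
top (49, 222) [0.555 0.579 0.019] 3x3 med [0.555 0.579 0.017]
top (83, 245) [0.489 0.477 0.023] 3x3 med [0.489 0.478 0.024]

side (181, 156) [0.523 0.589 0.026] 3x3 med [0.525 0.589 0.026]
side (180, 162) [0.498 0.545 0.03 ] 3x3 med [0.499 0.546 0.03 ]
side (178, 170) [0.468 0.498 0.03 ] 3x3 med [0.469 0.498 0.028]
side (177, 172) [0.463 0.499 0.022] 3x3 med [0.463 0.496 0.027]
side (186, 157) [0.545 0.593 0.011] 3x3 med [0.546 0.593 0.015]
side (183, 172) [0.485 0.491 0.018] 3x3 med [0.484 0.49  0.02 ]
side (192, 158) [0.564 0.577 0.009] 3x3 med [0.515 0.471 0.088]
side (199, 150) [0.612 0.61  0.014] 3x3 med [0.612 0.61  0.015]
side (193, 170) [0.443 0.293 0.157] 3x3 med [0.447 0.293 0.151]
side (194, 182) [0.493 0.411 0.017] 3x3 med [0.485 0.402 0.02 ]
side (192, 186) [0.474 0.39  0.018] 3x3 med [0.474 0.39  0.016]
```

The rake lies flat with its loop threaded on the post: bar on the bench, tail on the stand plate. Its rod also runs visibly through the cardboard box, so the box has no solid presence.

To mend it:
1. Grip the bar from above.
2. Lift the loop up the post.
3. Roll the bar 30° over the post top.
4. Set it back on its hook.
5. Take it off properly, towards −y.

```bash
python3 - <<'E'
from h import *
for n,box in(("top",(36,226,80,260)),("side",(174,152,186,176))):
    p,d=load(n,3);P=pts(n,d);h=cv2.cvtColor(p,cv2.COLOR_BGR2HSV)
    x0,y0,x1,y1=box;m=np.zeros((420,560),bool);m[y0:y1,x0:x1]=1
    Q=P[m&(h[...,0]<16)&(h[...,1]>125)&(h[...,2]>50)&(P[...,2]<.045)]
    (c,s,a)=cv2.minAreaRect((Q[:,:2]*1000).astype(np.float32));print(n,len(Q),np.round(c,1),np.round(s,1),round(a,1),np.percentile(Q[:,2],[5,50,95]).round(4))
    A=np.deg2rad(56.7);k=(Q[:,:2]-np.array(c)/1000)@[np.cos(A),np.sin(A)];print(np.polyfit(k,Q[:,2],1))
p,d=load("top",3)
print(arm.observe()["position"],arm.observe()["ee_rot"])
E
```

```text
top 220 [498.5 548.1] [138.1  15.8] 57.7 [0.0193 0.0246 0.0305]
[-0.05612785  0.02466322]
side 64 [502.8 553. ] [153.3  14.9] 56.7 [0.0178 0.027  0.0343]
[-0.0330601   0.02655196]
[0.54552265 0.54093313 0.48519514] [6.52197318e-02 3.14057397e+00 7.28988056e-04]
```

send_rows(motion="0.5 -0.005 0.0076 -0.03 0 0 9.95; 0.5 -0.005 0.0076 -0.03 0 0 9.95; 0.5 -0.005 0.0076 -0.03 0 0 9.95; 0.5 -0.005 0.0076 -0.03 0 0 9.95; 0.5 -0.006 0.0076 -0.03 0 0 9.95")

```text
clock: 5.98
position: [0.5186, 0.5784, 0.3321]
ee_rot: [1.27, -2.871, 0.002]
force: [0.2, -0.6, -0.5]
width: 0.479
gripper_force: 0.0
```

send_rows(motion="0.5 0 0 -0.03 0 0 9.95; 0.5 0 0 -0.04 0 0 0; 0.5 0 0 -0.04 0 0 0; 0.5 0 0 0 0 0 0; 0.5 0 0 0 0 0 0")

```text
clock: 6.6
position: [0.5195, 0.579, 0.2261]
ee_rot: [-1.507, 2.756, 0.001]
force: [0.1, -0.0, 0.6]
width: 0.502
gripper_force: 0.0
```

send_rows(motion="0.5 0 0 -0.05 0 0 0; 0.5 0 0 -0.05 0 0 0; 0.5 0 0 -0.03 0 0 0; 0.5 0 0 -0.015 0 0 0; 0.5 0 0 0 0 0 0")

```text
clock: 7.22
position: [0.5196, 0.5792, 0.0809]
ee_rot: [-1.506, 2.756, 0.0]
force: [0.2, -0.6, 1.2]
width: 0.504
gripper_force: 0.0
```

```bash
python3 - <<'E'
from h import *
s,_=snap("side",4);t,_=snap("top",4)
tile([(t,0,180,147,110),(s,145,110,100,75)],"c6")
print(arm.observe()["force"])
E
```

```text
[-0.68511661  0.54616108  0.85602292]
```

View pics/c6.png

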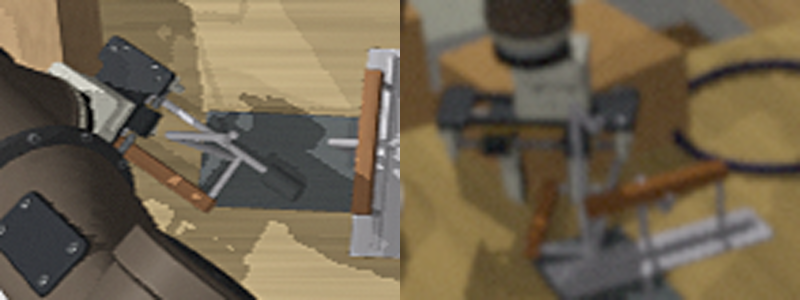

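The gripper straddles the bent-end half of the lying bar and is well clear of the post (top crop, around (130,130)).

send_rows(motion="0.5 0 0 -0.0105 0 0 0; 0.6 0 0 0 0 0 0; 0.7 0 0 0 0 0 0; 0.8 0 0 0 0 0 0; 1 0 0 0 0 0 0", force=60)

```text
clock: 7.95
position: [0.5194, 0.579, 0.0699]
ee_rot: [-1.507, 2.757, 0.001]
force: [0.7, 0.2, 0.4]
width: 0.169
gripper_force: 60.0
```

send_rows(motion="1 0 0 0 0 0 0; 1 0 0 0 0 0 0; 1 0 0 0 0 0 0")

```text
clock: 8.32
position: [0.5194, 0.5789, 0.0699]
ee_rot: [-1.507, 2.756, 0.0]
force: [0.3, 0.6, 1.2]
width: 0.169
gripper_force: 60.0
```

send_rows(motion="1 0 0 0.01 0 0 0; 1 0 0 0.015 0 0 0; 1 0 0 0.015 0 0 0; 1 0.0017 -0.0178 0 0 0 0; 1 0.0017 -0.0178 0 0 0 0")

```text
clock: 8.95
position: [0.523, 0.5433, 0.1113]
ee_rot: [-1.507, 2.755, 0.001]
force: [-0.4, -0.4, -2.1]
width: 0.17
gripper_force: 60.0
```

send_rows(motion="1 0 0 0 0 0 0; 1 0 0 0 0 0 0")

```text
clock: 9.2
position: [0.5227, 0.5442, 0.1105]
ee_rot: [-1.507, 2.756, 0.002]
force: [0.1, 1.1, -2.8]
width: 0.172
gripper_force: 60.0
```

```bash
cat >> h.py <<'E'
def rod(k,uv,n="top"):
    p,d=load(n,k);P=pts(n,d)
    for u,v in uv: print((u,v),np.median(P[v-1:v+2,u-1:u+2].reshape(-1,3),0).round(3),p[v,u])
E
python3 - <<'E'
from h import *
t,d=snap("top",5);P=pts("top",d);s,ds=snap("side",5)
# elevated grey/orange points near rake, below hand
z=P[...,2];m=(z>.035)&(z<.085)&(np.arange(560)[None]<130)&(np.arange(420)[:,None]>185)&(np.arange(420)[:,None]<275)
h=cv2.cvtColor(t,cv2.COLOR_BGR2HSV);o=m&(h[...,0]<16)&(h[...,1]>125);g=m&(h[...,1]<60)
for nm,k in(("bar",o),("grey",g)):
    Q=P[k];print(nm,len(Q),Q.min(0).round(3),Q.max(0).round(3))
    if len(Q)>10:
        c=cv2.minAreaRect((Q[:,:2]*1000).astype(np.float32));print(c)
v,u=np.nonzero(g);i=np.argsort(u)
for j in i[::max(1,len(i)//25)]: print(u[j],v[j],P[v[j],u[j]].round(3))
print(arm.observe()["force"])
E
```

```text
bar 191 [0.462 0.453 0.058] [0.607 0.621 0.077]
((529.672607421875, 542.6076049804688), (218.1381072998047, 21.67809295654297), 51.09312438964844)
grey 398 [0.469 0.36  0.035] [0.65  0.629 0.084]
((541.5729370117188, 509.4034423828125), (314.39739990234375, 64.7684326171875), 58.49404525756836)
27 201 [0.604 0.618 0.076]
32 188 [0.647 0.621 0.048]
36 192 [0.636 0.61  0.047]
40 195 [0.627 0.598 0.047]
45 198 [0.618 0.581 0.052]
71 215 [0.568 0.501 0.063]
75 218 [0.559 0.488 0.065]
79 236 [0.509 0.473 0.069]
81 236 [0.51  0.472 0.056]
83 222 [0.548 0.467 0.062]
86 225 [0.541 0.461 0.056]
87 247 [0.479 0.451 0.063]
89 241 [0.496 0.446 0.064]
91 242 [0.493 0.441 0.063]
93 236 [0.509 0.436 0.066]
95 230 [0.527 0.434 0.058]
98 235 [0.512 0.423 0.064]
102 236 [0.509 0.412 0.065]
106 239 [0.5   0.398 0.074]
108 245 [0.484 0.392 0.07 ]
109 238 [0.503 0.391 0.07 ]
111 247 [0.478 0.384 0.071]
112 247 [0.478 0.379 0.076]
114 240 [0.498 0.378 0.068]
115 244 [0.487 0.374 0.07 ]
117 243 [0.489 0.368 0.071]
119 243 [0.489 0.363 0.07 ]
[-0.53713769  0.49160974 -2.76830247]
```

send_rows(motion="1 0.012 -0.0013 0.002 0 0 -10.1; 1 0.0115 -0.0033 0.002 0 0 -10.1; 1 0.0105 -0.0053 0.002 0 0 -10.1; 1 0.0093 -0.007 0.002 0 0 -10.1; 1 0.0078 -0.0085 0.002 0 0 -10.1")

```text
clock: 9.93
position: [0.5737, 0.5187, 0.1196]
ee_rot: [0.18, -3.136, -0.001]
force: [-0.9, -0.1, -1.9]
width: 0.166
gripper_force: 60.0
```

send_rows(motion="1 0.006 -0.0097 0 0 0 -10.1; 1 0 0 0 0 0 0; 1 0 0 0 0 0 0")

```text
clock: 10.3
position: [0.5791, 0.5092, 0.1196]
ee_rot: [-0.082, -3.14, -0.001]
force: [0.2, 0.2, -2.5]
width: 0.164
gripper_force: 60.0
```

```bash
cat > look.py <<'E'
import sys
from h import *
k,zl,zh=sys.argv[1],float(sys.argv[2]),float(sys.argv[3])
t,d=snap("top",k);P=pts("top",d);snap("side",k)
h=cv2.cvtColor(t,cv2.COLOR_BGR2HSV);z=P[...,2];I=np.arange(560)[None];J=np.arange(420)[:,None]
m=(z>zl)&(z<zh)&(I<122)&(I>30)&(J>140)&(J<290)
g=m&(h[...,1]<60);o=m&(h[...,0]<16)&(h[...,1]>125)
for nm,kk in(("bar",o),("grey",g)):
    Q=P[kk];print(nm,len(Q))
    v,u=np.nonzero(kk);i=np.argsort(v)
    for j in i[::max(1,len(i)//22)]: print(" ",u[j],v[j],P[v[j],u[j]].round(3))
s=arm.observe();print(s["position"],s["ee_rot"],s["force"],s["width"])
E
python3 look.py 6 .035 .1
```

```text
bar 69
  64 221 [0.549 0.514 0.074]
  67 221 [0.55  0.508 0.069]
  65 222 [0.547 0.513 0.069]
  68 222 [0.546 0.503 0.074]
  64 223 [0.543 0.514 0.074]
  67 223 [0.543 0.505 0.076]
  63 224 [0.541 0.516 0.075]
  66 224 [0.54  0.506 0.08 ]
  69 224 [0.542 0.502 0.069]
  65 225 [0.538 0.51  0.075]
  68 225 [0.538 0.502 0.076]
  64 226 [0.535 0.512 0.078]
  67 226 [0.536 0.507 0.068]
  67 227 [0.532 0.503 0.078]
  64 233 [0.516 0.511 0.075]
  67 233 [0.516 0.504 0.072]
  66 234 [0.513 0.506 0.075]
  66 235 [0.51  0.504 0.079]
  66 236 [0.508 0.505 0.075]
  66 237 [0.505 0.505 0.076]
  65 239 [0.499 0.505 0.081]
  66 241 [0.494 0.505 0.074]
  66 243 [0.489 0.506 0.07 ]
grey 454
  98 153 [0.745 0.438 0.062]
  103 154 [0.744 0.426 0.056]
  108 155 [0.74  0.411 0.059]
  97 161 [0.724 0.442 0.054]
  96 169 [0.699 0.441 0.061]
  94 177 [0.675 0.445 0.063]
  95 184 [0.656 0.442 0.06 ]
  92 192 [0.633 0.448 0.061]
  87 228 [0.53  0.452 0.072]
  77 234 [0.511 0.47  0.09 ]
  79 236 [0.508 0.47  0.075]
  87 238 [0.503 0.451 0.067]
  66 245 [0.484 0.504 0.073]
  85 246 [0.481 0.453 0.073]
  83 247 [0.478 0.459 0.07 ]
  86 248 [0.475 0.449 0.076]
  83 255 [0.457 0.458 0.07 ]
  80 261 [0.44  0.462 0.079]
  84 263 [0.434 0.447 0.088]
  81 266 [0.427 0.457 0.082]
  85 268 [0.422 0.448 0.076]
  81 271 [0.413 0.456 0.081]
  78 274 [0.405 0.463 0.083]
[0.57915428 0.50911349 0.11962868] [-8.40169686e-02 -3.13984265e+00 -9.60856333e-04] [-0.12374239  0.12201895 -1.68449364] 0.17214015366905394
```

send_rows(motion="1 0 0 0.02 0 0 0; 1 0 0 0.02 0 0 0; 1 0 0 0.02 0 0 0; 1 0 0 0.02 0 0 0; 1 0 0 0 0 0 0")

```text
clock: 11.02
position: [0.5808, 0.5088, 0.2027]
ee_rot: [0.09, 3.137, 0.005]
force: [0.2, -0.6, -1.8]
width: 0.173
gripper_force: 60.0
```

send_rows(motion="1 0 -0.0102 0.0106 10 0 0; 1 0 -0.0099 0.0092 10 0 0; 1 0 -0.0094 0.0078 10 0 0; 1 0 -0.0087 0.0066 10 0 0; 1 0 0 0 0 0 0")

```text
clock: 11.65
position: [0.5843, 0.4617, 0.2313]
ee_rot: [-0.102, -2.935, -1.066]
force: [1.2, -1.4, -2.7]
width: 0.164
gripper_force: 60.0
```

```bash
python3 look.py 7 .12 .23
```

```text
bar 201
  50 209 [0.558 0.498 0.203]
  49 211 [0.554 0.504 0.195]
  51 212 [0.55  0.494 0.205]
  54 213 [0.548 0.489 0.199]
  51 215 [0.543 0.495 0.202]
  53 216 [0.541 0.492 0.196]
  50 218 [0.535 0.495 0.205]
  54 219 [0.534 0.49  0.194]
  51 221 [0.527 0.492 0.205]
  54 222 [0.527 0.489 0.194]
  47 224 [0.521 0.504 0.2  ]
  50 225 [0.519 0.497 0.199]
  53 226 [0.516 0.49  0.198]
  49 228 [0.51  0.496 0.203]
  53 229 [0.509 0.489 0.197]
  48 231 [0.502 0.496 0.208]
  51 232 [0.501 0.491 0.203]
  46 234 [0.496 0.503 0.202]
  48 235 [0.493 0.497 0.205]
  50 236 [0.49  0.491 0.205]
  51 237 [0.489 0.491 0.2  ]
  47 239 [0.483 0.498 0.206]
  49 240 [0.48  0.493 0.207]
grey 629
  85 142 [0.753 0.449 0.136]
  59 204 [0.573 0.482 0.191]
  103 207 [0.562 0.366 0.209]
  101 209 [0.557 0.372 0.207]
  79 211 [0.55  0.421 0.217]
  74 212 [0.546 0.43  0.226]
  95 213 [0.544 0.38  0.223]
  95 215 [0.543 0.388 0.199]
  75 219 [0.541 0.453 0.156]
  75 227 [0.519 0.45  0.16 ]
  69 229 [0.511 0.455 0.185]
  70 230 [0.508 0.453 0.184]
  73 231 [0.507 0.448 0.176]
  71 233 [0.508 0.47  0.131]
  55 239 [0.485 0.486 0.189]
  68 240 [0.485 0.462 0.167]
  68 242 [0.479 0.459 0.175]
  73 249 [0.463 0.45  0.163]
  73 256 [0.445 0.444 0.175]
  68 260 [0.434 0.454 0.178]
  72 263 [0.428 0.447 0.171]
  66 267 [0.418 0.461 0.171]
  69 270 [0.41  0.452 0.173]
[0.58075667 0.46786383 0.23286598] [-0.08924883 -2.93260374 -1.06486916] [ 0.10508294  0.3958342  -1.81658142] 0.16802047828567848
```

send_rows(motion="1 0 -0.012 0.003 0 0 0; 1 0 -0.015 0 0 0 0; 1 -0.009 -0.016 0 0 0 0; 1 -0.01 -0.016 0 0 0 0; 1 -0.01 0 0 0 0 0")

```text
clock: 12.38
position: [0.5507, 0.4091, 0.2366]
ee_rot: [-0.087, -2.934, -1.066]
force: [-0.4, 0.0, -1.7]
width: 0.172
gripper_force: 60.0
```

```bash
python3 look.py 8 .12 .23
```

```text
bar 196
  69 223 [0.523 0.45  0.201]
  69 225 [0.517 0.447 0.206]
  72 226 [0.515 0.441 0.204]
  73 227 [0.513 0.44  0.2  ]
  74 228 [0.511 0.437 0.199]
  68 230 [0.505 0.449 0.206]
  68 231 [0.503 0.45  0.203]
  69 232 [0.5   0.445 0.209]
  70 233 [0.497 0.442 0.21 ]
  72 234 [0.496 0.44  0.202]
  73 235 [0.493 0.438 0.201]
  69 237 [0.488 0.444 0.208]
  70 238 [0.485 0.441 0.209]
  72 239 [0.483 0.438 0.205]
  68 241 [0.478 0.446 0.207]
  70 242 [0.475 0.44  0.209]
  72 243 [0.473 0.438 0.204]
  67 245 [0.468 0.446 0.212]
  70 246 [0.466 0.44  0.209]
  72 247 [0.463 0.435 0.208]
  67 249 [0.458 0.445 0.213]
  70 250 [0.456 0.439 0.209]
  71 251 [0.454 0.437 0.207]
  71 252 [0.451 0.437 0.207]
  67 254 [0.446 0.447 0.207]
grey 642
  103 153 [0.72  0.397 0.144]
  112 156 [0.716 0.377 0.129]
  103 161 [0.696 0.394 0.149]
  103 171 [0.669 0.392 0.149]
  120 219 [0.53  0.32  0.218]
  106 223 [0.521 0.355 0.214]
  113 224 [0.517 0.334 0.225]
  93 226 [0.513 0.384 0.221]
  61 228 [0.514 0.476 0.182]
  76 229 [0.511 0.44  0.179]
  66 230 [0.508 0.463 0.183]
  83 231 [0.505 0.42  0.186]
  95 237 [0.494 0.398 0.159]
  93 245 [0.473 0.399 0.168]
  74 252 [0.452 0.433 0.2  ]
  92 253 [0.453 0.4   0.167]
  90 255 [0.447 0.404 0.171]
  91 264 [0.425 0.398 0.176]
  94 270 [0.41  0.391 0.173]
  89 274 [0.4   0.4   0.179]
  86 278 [0.391 0.411 0.169]
  88 281 [0.383 0.401 0.18 ]
  92 284 [0.376 0.393 0.175]
[0.54914234 0.41132608 0.23717568] [-0.08212023 -2.93155453 -1.06708365] [-0.71684402 -0.26069867 -2.08543994] 0.1669907528307031
```

send_rows(motion="1 0 0 -0.005 0 0 0; 1 0 0 -0.003 0 0 0; 1 0 0 0 0 0 0")

```text
clock: 12.85
position: [0.5511, 0.412, 0.2298]
ee_rot: [-0.083, -2.932, -1.07]
force: [-1.4, -2.2, 5.6]
width: 0.17
gripper_force: 60.0
```

send_rows(motion="1 0 0 -0.002 0 0 0; 1 0 0 0 0 0 0")

```text
clock: 13.1
position: [0.5512, 0.4124, 0.2288]
ee_rot: [-0.082, -2.932, -1.072]
force: [-2.8, -3.4, 11.6]
width: 0.17
gripper_force: 60.0
```

send_rows(motion="1 0 0 0.002 0 0 0; 0.7 0 0 0 0 0 0; 0.6 0 0 0 0 0 0; 0.55 0 0 0 0 0 0; 0.55 0 0 0 0 0 0")

```text
clock: 13.72
position: [0.551, 0.4109, 0.2288]
ee_rot: [-0.084, -2.933, -1.067]
force: [0.6, 0.4, 0.5]
width: 0.447
gripper_force: 0.0
```

send_rows(motion="0.55 0 0 0 0 0 0; 0.55 0 0 0 0 0 0; 0.55 0 0 0 0 0 0; 0.55 0 0 0 0 0 0")

```text
clock: 14.22
position: [0.5509, 0.4109, 0.2289]
ee_rot: [-0.084, -2.933, -1.067]
force: [-0.1, -0.0, -0.4]
width: 0.448
gripper_force: 0.0
```

```bash
python3 look.py 9 .09 .23
```

```text
bar 137
  77 203 [0.574 0.435 0.197]
  76 212 [0.552 0.437 0.195]
  79 222 [0.527 0.429 0.193]
  78 224 [0.522 0.43  0.195]
  75 226 [0.516 0.436 0.197]
  78 227 [0.514 0.43  0.194]
  72 229 [0.509 0.442 0.199]
  75 230 [0.506 0.435 0.198]
  75 231 [0.504 0.435 0.198]
  77 232 [0.502 0.431 0.195]
  76 234 [0.497 0.432 0.197]
  76 236 [0.491 0.43  0.201]
  76 237 [0.489 0.43  0.201]
  70 240 [0.481 0.444 0.201]
  76 241 [0.479 0.43  0.199]
  75 243 [0.474 0.433 0.196]
  72 245 [0.469 0.438 0.202]
  69 247 [0.464 0.445 0.201]
  72 248 [0.462 0.439 0.199]
  70 250 [0.457 0.442 0.202]
  72 251 [0.454 0.438 0.199]
  68 253 [0.449 0.445 0.204]
  70 254 [0.447 0.441 0.201]
grey 650
  91 155 [0.72  0.435 0.124]
  90 162 [0.701 0.437 0.123]
  90 172 [0.673 0.435 0.124]
  87 183 [0.643 0.441 0.124]
  90 220 [0.526 0.389 0.229]
  81 223 [0.535 0.447 0.129]
  97 224 [0.517 0.372 0.227]
  83 225 [0.529 0.442 0.129]
  80 226 [0.526 0.448 0.132]
  119 226 [0.514 0.323 0.213]
  65 228 [0.514 0.467 0.18 ]
  68 229 [0.511 0.458 0.183]
  68 230 [0.508 0.457 0.185]
  85 231 [0.504 0.412 0.193]
  80 236 [0.5   0.446 0.133]
  80 243 [0.482 0.444 0.135]
  77 251 [0.46  0.448 0.141]
  78 258 [0.443 0.447 0.134]
  76 268 [0.417 0.447 0.142]
  78 272 [0.407 0.441 0.143]
  74 276 [0.397 0.447 0.151]
  71 280 [0.387 0.454 0.152]
  73 283 [0.379 0.449 0.149]
[0.55088822 0.41095787 0.22898221] [-0.08388794 -2.93264045 -1.06756211] [-0.501516   -0.09751012  0.89986308] 0.4489112544498869
```

The rake hangs upright on its hook again. Next I withdraw, turn the gripper vertical and regrasp from above.

send_rows(motion="0.5 0 -0.019 0.023 0 0 0; 0.4 0 -0.019 0.023 0 0 0; 0.2 0 0 0.025 -10 0 0; 0 0 0.01 0.015 -10 0 0; 0 0 0.02 0 -10 0 0")

```text
clock: 14.95
position: [0.5527, 0.402, 0.3183]
ee_rot: [0.096, 3.127, 0.268]
force: [0.5, 0.0, -0.8]
width: 0.879
gripper_force: 0.0
```

send_rows(motion="0 -0.004 0.03 0 -10 0 0; 0 -0.005 0.004 0 0 0 0; 0 0 0 0 0 0 0")

```text
clock: 15.32
position: [0.5411, 0.4378, 0.3144]
ee_rot: [-0.087, -3.14, -0.0]
force: [0.8, -1.0, -0.8]
width: 1.003
gripper_force: 0.0
```

```bash
python3 look.py 10 .09 .22
```

```text
bar 62
  72 224 [0.521 0.443 0.198]
  74 225 [0.519 0.438 0.199]
  76 225 [0.519 0.434 0.197]
  73 226 [0.516 0.441 0.196]
  76 226 [0.516 0.434 0.197]
  71 227 [0.514 0.447 0.194]
  76 227 [0.514 0.434 0.195]
  71 228 [0.512 0.446 0.196]
  75 228 [0.512 0.437 0.193]
  77 228 [0.511 0.431 0.197]
  72 229 [0.509 0.443 0.196]
  76 229 [0.509 0.433 0.197]
  71 230 [0.506 0.445 0.198]
  73 230 [0.506 0.439 0.2  ]
  77 230 [0.506 0.43  0.197]
  72 231 [0.504 0.443 0.197]
  76 231 [0.504 0.433 0.195]
  71 232 [0.501 0.444 0.199]
  76 232 [0.502 0.434 0.194]
  72 233 [0.499 0.441 0.2  ]
  75 233 [0.499 0.434 0.199]
  77 233 [0.499 0.43  0.197]
  76 234 [0.496 0.431 0.2  ]
  75 235 [0.494 0.434 0.197]
  77 235 [0.495 0.432 0.191]
  75 236 [0.491 0.433 0.201]
  77 236 [0.493 0.432 0.189]
  72 237 [0.489 0.441 0.197]
  76 237 [0.489 0.432 0.196]
  73 238 [0.486 0.437 0.2  ]
  75 238 [0.486 0.433 0.2  ]
grey 225
  88 156 [0.719 0.445 0.12 ]
  89 159 [0.712 0.443 0.116]
  88 161 [0.704 0.443 0.123]
  88 164 [0.695 0.441 0.125]
  89 167 [0.689 0.441 0.116]
  87 171 [0.676 0.443 0.123]
  88 175 [0.665 0.439 0.124]
  86 179 [0.654 0.445 0.122]
  87 182 [0.646 0.442 0.121]
  88 185 [0.637 0.437 0.126]
  84 225 [0.529 0.439 0.13 ]
  62 228 [0.514 0.475 0.178]
  83 228 [0.521 0.439 0.134]
  69 229 [0.512 0.458 0.178]
  86 229 [0.508 0.407 0.2  ]
  79 230 [0.509 0.431 0.182]
  66 231 [0.509 0.472 0.161]
  84 231 [0.506 0.417 0.185]
  84 232 [0.511 0.438 0.129]
  84 234 [0.505 0.435 0.135]
  82 237 [0.497 0.441 0.133]
  81 240 [0.49  0.442 0.134]
  84 242 [0.485 0.436 0.13 ]
[0.54289644 0.43515144 0.31500619] [ 9.34746849e-02  3.13971671e+00 -3.62986501e-04] [0.72991686 0.05763761 0.78480209] 1.0032367757740588
```

send_rows(motion="0 0 0.001 -0.03 0 0 1.5; 0 0 0 -0.03 0 0 0; 0 0 0 -0.0175 0 0 0; 0 0 0 0 0 0 0; 0.7 0 0 0 0 0 0")

```text
clock: 16.05
position: [0.5427, 0.4378, 0.2388]
ee_rot: [0.05, 3.14, 0.002]
force: [0.2, 1.0, 0.5]
width: 0.937
gripper_force: 0.0
```

send_rows(motion="0.75 0 0 0 0 0 0; 1 0 0 0 0 0 0; 1 0 0 0 0 0 0; 1 0 0 0 0 0 0; 1 0 0 0 0 0 0", force=50)

```text
clock: 16.68
position: [0.5419, 0.438, 0.2375]
ee_rot: [0.049, 3.141, 0.0]
force: [-0.5, 0.1, -0.5]
width: 0.396
gripper_force: 0.0
```

send_rows(motion="1 0 0 0 0 0 0; 1 0 0 0 0 0 0", force=60)

```text
clock: 16.92
position: [0.5419, 0.4381, 0.2374]
ee_rot: [0.049, 3.141, 0.0]
force: [0.0, 0.8, -0.2]
width: 0.179
gripper_force: 0.2
```

send_rows(motion="1 0 0 0 0 0 0; 1 0 0 0.009 0 0 0; 1 0 0 0.01 0 0 0; 1 0 0 0.01 0 0 0; 1 0 0 0 0 0 0")

```text
clock: 17.55
position: [0.5423, 0.4382, 0.2679]
ee_rot: [0.049, 3.14, 0.003]
force: [0.2, 0.4, -2.5]
width: 0.17
gripper_force: 60.0
```

send_rows(motion="1 0 -0.01 0 0 0 0; 1 0 -0.01 0 0 0 0; 1 0 0 0 0 0 0")

```text
clock: 17.92
position: [0.5424, 0.4161, 0.2663]
ee_rot: [-0.052, -3.141, 0.002]
force: [0.4, -0.3, -2.5]
width: 0.166
gripper_force: 60.0
```

send_rows(motion="1 0 -0.01 0 0 0 0; 1 0 -0.01 0 0 0 0; 1 0 -0.01 0 0 0 0; 1 0 -0.01 0 0 0 0; 1 0 0 0 0 0 0")

```text
clock: 18.55
position: [0.5423, 0.3767, 0.2666]
ee_rot: [0.051, 3.141, -0.001]
force: [1.4, 0.2, -1.7]
width: 0.17
gripper_force: 60.0
```

```bash
python3 look.py 11 .09 .25 | tail -28; python3 - <<'E'
from h import *
p,d=load("side",11);P=pts("side",d)
# rod nose + pin in side view: grey points with y in band
m=(abs(P[...,1]-.38)<.03)&(P[...,2]>.05)&(P[...,2]<.2)&(P[...,0]>.36)&(P[...,0]<.8)
v,u=np.nonzero(m);Q=P[m];i=np.argsort(Q[:,0])
for j in i[::max(1,len(i)//25)]: print(u[j],v[j],Q[j].round(3))
E
```

```text
98 229 [0.504 0.368 0.229]
grey 193
  110 148 [0.726 0.371 0.169]
  112 150 [0.722 0.368 0.162]
  109 152 [0.715 0.373 0.169]
  110 153 [0.713 0.371 0.167]
  114 154 [0.721 0.371 0.132]
  110 157 [0.702 0.371 0.165]
  109 160 [0.693 0.372 0.168]
  108 163 [0.686 0.374 0.167]
  110 165 [0.68  0.369 0.168]
  109 168 [0.671 0.37  0.172]
  107 172 [0.663 0.378 0.161]
  109 174 [0.657 0.371 0.164]
  108 177 [0.65  0.374 0.162]
  107 180 [0.641 0.375 0.165]
  107 183 [0.633 0.374 0.166]
  106 186 [0.624 0.376 0.168]
  108 188 [0.62  0.371 0.164]
  107 191 [0.613 0.375 0.159]
  106 194 [0.605 0.376 0.162]
  103 227 [0.519 0.378 0.165]
  103 229 [0.514 0.378 0.163]
  104 231 [0.509 0.375 0.163]
  103 233 [0.504 0.378 0.161]
  103 235 [0.499 0.377 0.163]
  104 238 [0.491 0.375 0.159]
[0.54190079 0.37803654 0.2665822 ] [4.88767574e-02 3.14110981e+00 7.38712954e-04] [ 0.55002874 -0.04269944 -1.85419059] 0.16950047378646407
166 165 [0.378 0.373 0.154]
166 161 [0.384 0.384 0.163]
168 160 [0.39  0.379 0.168]
169 159 [0.395 0.381 0.169]
172 163 [0.403 0.379 0.151]
172 158 [0.41  0.39  0.163]
175 159 [0.415 0.377 0.165]
177 158 [0.424 0.379 0.165]
182 157 [0.443 0.381 0.161]
185 153 [0.451 0.369 0.182]
185 149 [0.457 0.378 0.192]
188 155 [0.464 0.375 0.166]
193 153 [0.484 0.375 0.168]
198 152 [0.505 0.378 0.164]
202 150 [0.521 0.378 0.167]
207 149 [0.541 0.378 0.165]
212 147 [0.559 0.371 0.171]
215 147 [0.573 0.377 0.164]
217 147 [0.58  0.374 0.163]
221 146 [0.6   0.382 0.157]
225 143 [0.616 0.38  0.166]
230 143 [0.634 0.374 0.163]
235 140 [0.657 0.378 0.167]
240 139 [0.676 0.374 0.167]
245 137 [0.697 0.372 0.171]
251 135 [0.718 0.363 0.177]
251 141 [0.725 0.376 0.143]
```

send_rows(motion="1 0 0 0.02 0 0 0; 1 0 0 0.04 0 0 0; 1 0 0 0.04 0 0 0; 1 -0.003 -0.04 0 0 0 -10; 1 -0.003 -0.05 0 0 0 -10")

```text
clock: 19.27
position: [0.5355, 0.2887, 0.3667]
ee_rot: [0.597, 3.084, 0.002]
force: [0.4, -0.5, -1.7]
width: 0.168
gripper_force: 60.0
```

send_rows(motion="1 -0.003 -0.05 0 0 0 -10; 1 -0.003 -0.05 0 0 0 -10; 1 -0.003 -0.05 0 0 0 -10; 1 -0.003 -0.05 0 0 0 -10; 1 -0.003 -0.05 0 0 0 -10")

```text
clock: 19.9
position: [0.5208, 0.037, 0.3667]
ee_rot: [1.847, 2.541, 0.001]
force: [0.9, -0.8, -0.9]
width: 0.168
gripper_force: 60.0
```

send_rows(motion="1 -0.003 -0.04 0 0 0 -10; 1 -0.003 -0.02 0 0 0 -5; 1 0 0 0 0 0 0; 1 0 0 0 0 0 0")

```text
clock: 20.4
position: [0.5152, -0.0206, 0.3665]
ee_rot: [-2.154, -2.286, -0.001]
force: [-0.0, 0.1, -2.2]
width: 0.169
gripper_force: 60.0
```

```bash
python3 - <<'E'
from h import *
s=arm.observe();print(s["position"],s["ee_rot"],s["joints"],s["width"],s["force"])
t,d=snap("top",12);P=pts("top",d);snap("side",12)
Y,Z=P[...,1],P[...,2]
c=s["position"]
m=(abs(Z-(c[2]-.103))<.02)&(abs(P[...,0]-c[0])<.05)&(Y<c[1]-.03)&(Y>c[1]-.25)
Q=P[m];print(len(Q),Q.min(0),Q.max(0))
a=np.polyfit(Q[:,1],Q[:,0],1);b=np.polyfit(Q[:,1],Q[:,2],1);print("x(y)",a,"z slope",b, "heading dx/dy",a[0])
i=np.argsort(Q[:,1]);print(Q[i[:6]].round(3))
E
```

```text
[ 0.51515417 -0.02063447  0.36645645] [-2.15406117e+00 -2.28641517e+00 -9.38086999e-04] [-0.33543931  0.19500135  0.33061606  1.74221838 -0.06783557  1.21524743
  0.07257431] 0.16938759114169524 [-0.00911257  0.10840377 -2.16569488]
162 [ 0.51733465 -0.20612789  0.24675658] [ 0.52978031 -0.09844342  0.27448185]
x(y) [-0.058323    0.51390547] z slope [-0.02043107  0.2641908 ] heading dx/dy -0.058323001904812745
[[ 0.527 -0.206  0.269]
 [ 0.523 -0.205  0.247]
 [ 0.523 -0.205  0.263]
 [ 0.525 -0.204  0.267]
 [ 0.529 -0.204  0.269]
 [ 0.526 -0.204  0.27 ]]
```

send_rows(motion="1 -0.0026 0 -0.05 0 0 0; 1 0 0 -0.055 0 0 0; 1 0 0 -0.055 0 0 0; 1 0 0 -0.03 0 0 0; 1 0 0 -0.011 0 0 0")

```text
clock: 21.12
position: [0.5117, -0.0211, 0.1638]
ee_rot: [-2.154, -2.284, 0.003]
force: [-0.4, 0.1, -0.8]
width: 0.17
gripper_force: 60.0
```

```bash
python3 - <<'E'
from h import *
s=arm.observe();c=s["position"];print(c,s["ee_rot"],s["force"])
for n in("top","side"):
    t,d=snap(n,13);P=pts(n,d)
    X,Y,Z=P[...,0],P[...,1],P[...,2]
    m=(Z>.012)&(Z<.085)&(abs(X-c[0])<.04)&(Y<c[1]-.03)&(Y>c[1]-.21)
    Q=P[m];a=np.polyfit(Q[:,1],Q[:,0],1);b=np.polyfit(Q[:,1],Q[:,2],1);i=np.argsort(Q[:,1]);print(n,len(Q),"x(y)",a,"z(y)",b);print(Q[i[:8]].round(3).tolist());i=np.argsort(Q[:,2]);print(Q[i[:5]].round(3).tolist())
E
```

```text
[ 0.51165347 -0.02114132  0.16378291] [-2.15441302 -2.28365998  0.00311176] [-0.36068353  0.0676486  -0.75523592]
top 136 x(y) [-0.0571348   0.50989298] z(y) [0.01295337 0.06547396]
[[0.519, -0.206, 0.036], [0.52, -0.205, 0.065], [0.523, -0.205, 0.066], [0.519, -0.203, 0.036], [0.518, -0.203, 0.06], [0.523, -0.203, 0.064], [0.52, -0.202, 0.066], [0.52, -0.202, 0.023]]
[[0.52, -0.202, 0.023], [0.522, -0.201, 0.036], [0.519, -0.203, 0.036], [0.519, -0.206, 0.036], [0.519, -0.201, 0.051]]
side 124 x(y) [-0.05392764  0.51181116] z(y) [0.07921674 0.07528327]
[[0.518, -0.215, 0.064], [0.52, -0.208, 0.041], [0.525, -0.206, 0.028], [0.52, -0.206, 0.069], [0.522, -0.205, 0.028], [0.521, -0.205, 0.054], [0.525, -0.205, 0.048], [0.523, -0.204, 0.032]]
[[0.491, -0.203, 0.012], [0.529, -0.2, 0.025], [0.525, -0.206, 0.028], [0.522, -0.205, 0.028], [0.523, -0.204, 0.032]]
```

send_rows(motion="1 0.0017 -0.028 0 0 0 0; 1 0.0017 -0.028 0 0 0 0; 1 0.0017 -0.028 0 0 0 0; 1 0.0017 -0.028 0 0 0 0; 1 0 0 0 0 0 0")

```text
clock: 21.85
position: [0.5201, -0.1367, 0.1673]
ee_rot: [2.159, 2.277, 0.002]
force: [0.3, 0.4, -1.2]
width: 0.17
gripper_force: 60.0
```

```bash
python3 - <<'E'
from h import *
s=arm.observe();c=s["position"];print(c,s["ee_rot"],s["force"])
t,d=snap("top",14);snap("side",14);P=pts("top",d);t0,d0=load("top",0);P0=pts("top",d0)
X,Y,Z=P[...,0],P[...,1],P[...,2]
m=(Z>.045)&(Z<.075)&(abs(X-.525)<.03)&(Y<-.2)&(Y>-.34)
Q=P[m];i=np.argsort(Q[:,1]);print(len(Q),Q[i[:10]].round(3).tolist());k=Q[abs(Q[:,2]-.06)<.008];print(np.polyfit(k[:,1],k[:,0],1))
# collar moved? dark mask as before
h=cv2.cvtColor(t,cv2.COLOR_BGR2HSV);b=t.astype(int);g=((abs(b[...,0]-b[...,2])<22)&(h[...,2]<115)).astype(np.uint8)
w=np.zeros_like(g);w[214:248,346:384]=g[214:248,346:384];print(w.sum(),np.argwhere(w).min(0),np.argwhere(w).max(0))
o=cv2.resize(np.hstack([t[205:255,335:385],t0[205:255,335:385]]),(800,400),interpolation=cv2.INTER_CUBIC);cv2.imwrite("pics/c7.png",o)
print(proj("top",(.529,-.3147,.01)),proj("top",(.529,-.3147,.018)))
E
```

```text
[ 0.52009545 -0.13672329  0.1673338 ] [2.15943644e+00 2.27693925e+00 1.94034609e-03] [ 0.29043031  0.38045767 -1.1758854 ]
77 [[0.53, -0.32, 0.072], [0.527, -0.319, 0.059], [0.527, -0.319, 0.073], [0.531, -0.318, 0.066], [0.527, -0.318, 0.054], [0.533, -0.317, 0.07], [0.528, -0.317, 0.069], [0.529, -0.317, 0.046], [0.534, -0.315, 0.066], [0.528, -0.314, 0.07]]
[-0.05537464  0.51183938]
215 [214 346] [247 381]
(np.float64(363.5965463265139), np.float64(231.6621809002874)) (np.float64(364.17351318945487), np.float64(231.26535674260015))
```

send_rows(motion="1 0 0 -0.006 0 0 0; 1 0 0 -0.005 0 0 0; 1 0 0 0 0 0 0; 1 0 0 0 0 0 0")

```text
clock: 22.45
position: [0.5191, -0.1339, 0.1543]
ee_rot: [-2.158, -2.283, 0.0]
force: [-0.1, -0.2, -1.3]
width: 0.17
gripper_force: 60.0
```

send_rows(motion="1 0 0 -0.002 0 0 0; 1 0 0 0 0 0 0; 1 0 0 0 0 0 0")

```text
clock: 22.82
position: [0.5191, -0.1341, 0.1525]
ee_rot: [2.158, 2.283, 0.0]
force: [-0.8, -0.4, -1.8]
width: 0.167
gripper_force: 60.0
```

send_rows(motion="1 0 0 -0.002 0 0 0; 1 0 0 0 0 0 0; 1 0 0 0 0 0 0")

```text
clock: 23.2
position: [0.5191, -0.1341, 0.1504]
ee_rot: [-2.158, -2.283, -0.0]
force: [0.4, 0.7, -2.9]
width: 0.169
gripper_force: 60.0
```

send_rows(motion="1 -0.0005 0.01 0 0 0 0; 1 -0.001 0.018 0 0 0 0; 1 -0.001 0.02 0 0 0 0; 1 -0.001 0.02 0 0 0 0; 1 -0.001 0.02 0 0 0 0")

```text
clock: 23.82
position: [0.5143, -0.0438, 0.1505]
ee_rot: [-2.156, -2.284, -0.001]
force: [-0.1, 0.6, -1.7]
width: 0.17
gripper_force: 60.0
```

```bash
cat > ring.py <<'E'
import sys
from h import *
t,d=snap("top",sys.argv[1]);P=pts("top",d);snap("side",sys.argv[1])
b=t.astype(int);h=cv2.cvtColor(t,cv2.COLOR_BGR2HSV)
g=((b.max(2)-b.min(2)<30)&(h[...,2]<115)&(h[...,2]>40)&(P[...,2]<.02)).astype(np.uint8)
x0,y0,x1,y1=296,190,382,292
w=np.zeros_like(g);w[y0:y1,x0:x1]=g[y0:y1,x0:x1]
w=cv2.morphologyEx(w,cv2.MORPH_CLOSE,np.ones((3,3)));k,l,st,c=cv2.connectedComponentsWithStats(w)
for i in range(1,k):
    if st[i,4]>60:
        hull=cv2.convexHull(np.argwhere(l==i)[:,::-1].astype(np.int32));X=np.array([onz("top",*q[0].astype(float),.01)[:2] for q in hull]).astype(np.float32)
        print(st[i],c[i].round(1),cv2.minEnclosingCircle(X))
s=arm.observe();print(s["position"],s["force"],s["width"])
E
python3 ring.py 15
```

```text
[353 221  22  22 250] [363.6 231.5] ((0.5290846824645996, -0.31475478410720825), 0.03196568787097931)
[315 225  31  67 304] [335.2 251.5] ((0.4538412392139435, -0.22634108364582062), 0.094807468354702)
[299 256  31  33 578] [314.5 272.6] ((0.41453272104263306, -0.17240144312381744), 0.04604645445942879)
[ 0.51432084 -0.04205711  0.15030485] [ 0.26567479  1.00190175 -1.53390677] 0.1708716096461869
```

```bash
python3 - <<'E'
from h import *
for n in("top","side"):
    t,d=load(n,15);P=pts(n,d);X,Y,Z=P[...,0],P[...,1],P[...,2]
    m=(Z>.008)&(Z<.075)&(abs(X-.52)<.03)&(Y<-.07)&(Y>-.24)
    Q=P[m];r=Q[(Q[:,2]>.035)&(Q[:,1]>-.21)];print(n,len(Q),"z(y)",np.polyfit(r[:,1],r[:,2],1),"z at end",np.median(r[r[:,1]<-.18][:,2]), "z near",np.median(r[r[:,1]>-.13][:,2]))
    v,u=np.nonzero(m&(Y<-.205));Q=P[v,u];i=np.argsort(v)
    for j in i: print(u[j],v[j],Q[j].round(3),t[v[j],u[j]])
# expected pixels of pin end
for z in(0,.005,.01,.015,.02,.06): print(z,np.round(proj("side",(.5243,-.2225,z)),1),np.round(proj("top",(.5243,-.2225,z)),1))
E
```

```text
top 129 z(y) [-0.04660062  0.04358164] z at end 0.052839238101242976 z near 0.049316976317378275
326 229 [ 0.537 -0.207  0.009] [65 69 33]
334 229 [ 0.537 -0.23   0.009] [86 87 73]
328 230 [ 0.527 -0.207  0.055] [82 83 74]
329 230 [ 0.528 -0.21   0.048] [88 88 82]
330 230 [ 0.528 -0.213  0.05 ] [122 119 118]
331 230 [ 0.527 -0.215  0.054] [161 159 158]
332 230 [ 0.528 -0.218  0.052] [161 158 156]
333 230 [ 0.528 -0.221  0.05 ] [184 181 183]
334 230 [ 0.528 -0.224  0.049] [222 219 226]
335 230 [ 0.528 -0.226  0.053] [204 201 209]
328 231 [ 0.524 -0.207  0.055] [157 153 158]
329 231 [ 0.524 -0.209  0.056] [155 152 157]
330 231 [ 0.525 -0.213  0.052] [183 180 185]
331 231 [ 0.525 -0.215  0.052] [224 220 224]
332 231 [ 0.525 -0.218  0.051] [218 214 218]
333 231 [ 0.525 -0.221  0.054] [217 212 215]
334 231 [ 0.525 -0.224  0.051] [219 215 219]
335 231 [ 0.525 -0.226  0.054] [204 201 206]
336 231 [ 0.524 -0.229  0.055] [97 96 89]
328 232 [ 0.522 -0.206  0.056] [165 162 168]
329 232 [ 0.523 -0.21   0.048] [162 158 164]
330 232 [ 0.522 -0.212  0.053] [171 166 172]
331 232 [ 0.522 -0.215  0.05
[... 1399 characters left out ...]
8 [ 0.527 -0.225  0.03 ] [119 114 115]
295 279 [ 0.523 -0.226  0.028] [87 85 82]
296 279 [ 0.53  -0.221  0.02 ] [103  99  99]
295 280 [ 0.526 -0.222  0.019] [94 91 92]
296 280 [ 0.526 -0.227  0.023] [94 91 90]
301 280 [ 0.547 -0.225  0.011] [93 92 80]
295 281 [ 0.526 -0.222  0.015] [93 89 88]
296 281 [ 0.53  -0.222  0.012] [88 86 83]
291 282 [ 0.516 -0.215  0.009] [74 73 61]
300 285 [ 0.533 -0.24   0.009] [44 46 10]
288 287 [ 0.498 -0.227  0.008] [78 75 63]
289 288 [ 0.496 -0.234  0.011] [74 75 65]
0 [294.4 284.7] [331.  233.8]
0.005 [294.5 283.5] [331.2 233.5]
0.01 [294.5 282.4] [331.5 233.3]
0.015 [294.6 281.3] [331.7 233. ]
0.02 [294.7 280.1] [332.  232.8]
0.06 [295.1 270.8] [334.  230.8]
```

The collar stayed put: the pin skimmed over it, because its tip is about 1 cm higher than I estimated. I'll touch down here on the bare bench to find the tip's true height.

send_rows(motion="1 0 0 -0.004 0 0 0; 1 0 0 0 0 0 0; 1 0 0 -0.002 0 0 0; 1 0 0 0 0 0 0")

```text
clock: 24.42
position: [0.5145, -0.0465, 0.1443]
ee_rot: [-2.159, -2.282, 0.0]
force: [0.5, 0.3, -2.0]
width: 0.171
gripper_force: 60.0
```

send_rows(motion="1 0 0 -0.002 0 0 0; 1 0 0 0 0 0 0; 1 0 0 0 0 0 0")

```text
clock: 24.8
position: [0.5146, -0.0461, 0.1424]
ee_rot: [-2.158, -2.283, -0.0]
force: [-0.0, 0.2, -1.8]
width: 0.171
gripper_force: 60.0
```

send_rows(motion="1 0 0 -0.002 0 0 0; 1 0 0 0 0 0 0; 1 0 0 0 0 0 0")

```text
clock: 25.18
position: [0.5147, -0.0461, 0.1405]
ee_rot: [2.158, 2.283, 0.0]
force: [-0.5, 0.1, -0.2]
width: 0.17
gripper_force: 60.0
```

send_rows(motion="1 0 0 0.009 0 0 0; 1 0 0 0.0085 0 0 0; 1 0.001 -0.022 0 0 0 0; 1 0.001 -0.022 0 0 0 0; 1 0.001 -0.022 0 0 0 0")

```text
clock: 25.8
position: [0.5178, -0.1127, 0.1587]
ee_rot: [2.157, 2.283, 0.001]
force: [0.2, 0.2, -1.4]
width: 0.167
gripper_force: 60.0
```

send_rows(motion="1 0.0014 -0.022 0 0 0 0; 1 0 0 0 0 0 0; 1 0 0 0 0 0 0")

```text
clock: 26.18
position: [0.519, -0.1334, 0.1582]
ee_rot: [-2.158, -2.283, -0.001]
force: [0.1, -0.5, -2.1]
width: 0.167
gripper_force: 60.0
```

send_rows(motion="1 0 0 -0.006 0 0 0; 1 0 0 -0.006 0 0 0; 1 0 0 -0.003 0 0 0; 1 0 0 0 0 0 0; 1 0 0 0 0 0 0")

```text
clock: 26.8
position: [0.5191, -0.1341, 0.143]
ee_rot: [2.158, 2.283, 0.0]
force: [0.5, -0.2, -2.5]
width: 0.17
gripper_force: 60.0
```

Free all the way to 2–3 mm above the bench, so the pin is in the bore. Pulling.

send_rows(motion="1 -0.0005 0.01 0 0 0 0; 1 -0.0007 0.014 0 0 0 0; 1 -0.0008 0.016 0 0 0 0; 1 -0.0008 0.016 0 0 0 0; 1 -0.0008 0.016 0 0 0 0")

```text
clock: 27.42
position: [0.5153, -0.0607, 0.143]
ee_rot: [-2.157, -2.284, -0.0]
force: [-0.7, -1.0, -1.5]
width: 0.168
gripper_force: 60.0
```

```bash
python3 ring.py 16
```

```text
[321 217  34  75 507] [339.6 244.7] ((0.4665645360946655, -0.24802426993846893), 0.10507591813802719)
[299 256  31  33 548] [314.6 272.6] ((0.41470789909362793, -0.17031505703926086), 0.04676447808742523)
[ 0.51527317 -0.05922846  0.1428022 ] [ 0.19866602  0.39937382 -1.99086475] 0.16952655244348067
```

send_rows(motion="1 -0.0008 0.016 0 0 0 0; 1 -0.0008 0.016 0 0 0 0; 1 -0.0008 0.016 0 0 0 0; 1 -0.0008 0.016 0 0 0 0; 1 -0.0008 0.016 0 0 0 0")

```text
clock: 28.15
position: [0.5113, 0.0191, 0.1429]
ee_rot: [-2.158, -2.283, 0.0]
force: [-0.3, -1.1, -1.9]
width: 0.168
gripper_force: 60.0
```

send_rows(motion="1 -0.0008 0.016 0 0 0 0; 1 -0.0008 0.016 0 0 0 0; 1 -0.0006 0.012 0 0 0 0; 1 -0.0004 0.008 0 0 0 0; 1 0 0 0 0 0 0")

```text
clock: 28.78
position: [0.5088, 0.0706, 0.1429]
ee_rot: [-2.157, -2.284, -0.0]
force: [-0.9, 0.0, -1.7]
width: 0.169
gripper_force: 60.0
```

```bash
python3 ring.py 17
```

```text
[296 224  14  22 195] [302.3 234.7] ((0.5208225250244141, -0.1291789412498474), 0.03138544410467148)
[299 256  31  33 626] [313.9 272.7] ((0.4140688478946686, -0.1684601902961731), 0.046870097517967224)
[330 258  16  34 118] [338.9 272.4] ((0.4076792001724243, -0.23212848603725433), 0.0487707257270813)
[0.50881514 0.0697312  0.14293643] [-0.14311132  0.49283355 -2.03271346] 0.1685250638094245
```

send_rows(motion="1 0.0005 -0.008 0 0 0 0; 1 0 0 0 0 0 0; 1 0 0 0.02 0 0 0; 1 0 0 0.05 0 0 0; 1 0 0 0.06 0 0 0")

```text
clock: 29.5
position: [0.5086, 0.0614, 0.2737]
ee_rot: [-2.158, -2.281, 0.003]
force: [1.2, 0.9, -1.7]
width: 0.167
gripper_force: 60.0
```

send_rows(motion="1 0 0 0.06 0 0 0; 1 0 0 0.035 0 0 0; 1 0 0 0 0 0 0")

```text
clock: 29.88
position: [0.5104, 0.0616, 0.3707]
ee_rot: [2.157, 2.28, 0.008]
force: [-0.6, -0.0, -2.9]
width: 0.169
gripper_force: 60.0
```

```bash
sed -i 's/x0,y0,x1,y1=296/x0,y0,x1,y1=270/' ring.py; python3 ring.py 18; python3 - <<'E'
from cell import arm
s=arm.observe();print(s["ee_rot"],s["joints"])
E
```

```text
[287 221  23  26 309] [297.9 234.4] ((0.523973822593689, -0.1287827342748642), 0.03620409592986107)
[299 258  31  31 559] [314.6 273.6] ((0.4112652838230133, -0.1711064875125885), 0.04344160482287407)
[333 259  13  24  71] [339.3 272.5] ((0.41871050000190735, -0.24805673956871033), 0.0323181115090847)
[0.50893353 0.06169749 0.36732318] [ 0.04503035  0.60264906 -2.24677429] 0.1695066480319101
[-2.15818262e+00 -2.28233207e+00  5.08159123e-04] [-0.51737922  0.18976663  0.35391847  1.74803388 -0.06993171  1.21662348
 -0.0890844 ]
```

send_rows(motion="1 0.004 0.035 0.01 0 0 10; 1 0.004 0.035 0 0 0 10; 1 0.004 0.035 0 0 0 10; 1 0.004 0.035 0 0 0 10; 1 0.004 0.035 0 0 0 10")

```text
clock: 30.6
position: [0.5288, 0.2376, 0.3756]
ee_rot: [-0.982, -2.981, 0.004]
force: [-0.4, 0.0, -0.9]
width: 0.169
gripper_force: 60.0
```

send_rows(motion="1 0.004 0.035 0 0 0 10; 1 0.004 0.035 0 0 0 10; 1 0.004 0.035 0 0 0 10; 1 0.001 0.0355 0 0 0 5; 1 0 0 0 0 0 0")

```text
clock: 31.22
position: [0.5407, 0.3804, 0.3746]
ee_rot: [-0.04, -3.137, 0.001]
force: [0.3, -1.1, -2.2]
width: 0.164
gripper_force: 60.0
```

send_rows(motion="1 0 0 0 0 0 0; 1 0 0 0 0 0 0")

```text
clock: 31.48
position: [0.5427, 0.3761, 0.3773]
ee_rot: [-0.052, -3.141, 0.002]
force: [1.0, 0.6, -2.8]
width: 0.169
gripper_force: 60.0
```

send_rows(motion="1 0 0 -0.04 0 0 0; 1 0 0 -0.04 0 0 0; 1 0 0 -0.02 0 0 0; 1 0 0 -0.0105 0 0 0; 1 0 0 0 0 0 0")

```text
clock: 32.1
position: [0.5424, 0.3769, 0.2673]
ee_rot: [-0.05, -3.141, 0.001]
force: [-0.4, -0.3, -2.1]
width: 0.167
gripper_force: 60.0
```

```bash
python3 look.py 19 .09 .25 | tail -26
```

```text
98 235 [0.491 0.371 0.219]
grey 205
  109 148 [0.725 0.373 0.17 ]
  112 150 [0.722 0.367 0.163]
  111 152 [0.715 0.369 0.167]
  114 153 [0.721 0.369 0.14 ]
  109 156 [0.705 0.374 0.165]
  109 159 [0.695 0.371 0.173]
  109 162 [0.686 0.369 0.175]
  108 166 [0.678 0.375 0.165]
  109 169 [0.669 0.37  0.171]
  109 172 [0.661 0.37  0.168]
  109 175 [0.655 0.371 0.164]
  107 179 [0.643 0.375 0.167]
  108 182 [0.636 0.372 0.164]
  108 185 [0.627 0.371 0.168]
  108 188 [0.619 0.37  0.168]
  106 192 [0.609 0.375 0.168]
  105 225 [0.525 0.375 0.159]
  105 228 [0.516 0.373 0.163]
  104 231 [0.509 0.375 0.165]
  103 233 [0.503 0.376 0.166]
  103 235 [0.499 0.378 0.161]
  99 238 [0.485 0.37  0.213]
  104 240 [0.486 0.375 0.159]
[0.54279843 0.3775059  0.26861447] [4.93899617e-02 3.13984612e+00 1.70574155e-03] [ 0.89788877  0.59228658 -2.05410991] 0.16948447541869463
```

Same pose as when it came off. I'll reverse the path: +y by 61 mm, then down.

send_rows(motion="1 0 0.012 0 0 0 0; 1 0 0.012 0 0 0 0; 1 0 0.012 0 0 0 0; 1 0 0.012 0 0 0 0; 1 0 0.0125 0 0 0 0")

```text
clock: 32.83
position: [0.5422, 0.4389, 0.2673]
ee_rot: [-0.048, -3.141, 0.0]
force: [-0.5, 0.2, -2.1]
width: 0.171
gripper_force: 60.0
```

send_rows(motion="1 0 0 0 0 0 0; 1 0 0 -0.01 0 0 0; 1 0 0 -0.01 0 0 0; 1 0 0 -0.006 0 0 0; 1 0 0 0 0 0 0")

```text
clock: 33.45
position: [0.5421, 0.4374, 0.2406]
ee_rot: [-0.049, -3.14, 0.002]
force: [-0.4, 0.1, -0.7]
width: 0.167
gripper_force: 60.0
```

send_rows(motion="1 0 0 -0.002 0 0 0; 1 0 0 0 0 0 0; 1 0 0 -0.001 0 0 0; 1 0 0 0 0 0 0")

```text
clock: 33.95
position: [0.5423, 0.4379, 0.2385]
ee_rot: [0.049, 3.141, 0.0]
force: [-0.8, -0.2, -2.3]
width: 0.171
gripper_force: 60.0
```

```bash
python3 look.py 20 .09 .25 | grep -v "^  .* 1[5-9].\b" | tail -40
```

```text
bar 53
  72 228 [0.51  0.44  0.203]
  75 228 [0.512 0.436 0.195]
  77 228 [0.512 0.431 0.196]
  73 229 [0.508 0.439 0.2  ]
  75 229 [0.508 0.434 0.2  ]
  77 229 [0.508 0.429 0.2  ]
  73 230 [0.506 0.439 0.201]
  75 230 [0.507 0.436 0.196]
  77 230 [0.507 0.431 0.194]
  72 231 [0.504 0.442 0.198]
  74 231 [0.504 0.439 0.194]
  76 231 [0.503 0.431 0.201]
  71 232 [0.501 0.444 0.198]
  73 232 [0.501 0.439 0.198]
  75 232 [0.501 0.435 0.197]
  77 232 [0.501 0.43  0.197]
  72 233 [0.499 0.442 0.197]
  74 233 [0.499 0.438 0.196]
  76 233 [0.499 0.432 0.198]
  72 234 [0.497 0.442 0.197]
  74 234 [0.496 0.435 0.201]
  76 234 [0.497 0.433 0.195]
  73 235 [0.494 0.439 0.197]
  75 235 [0.494 0.435 0.196]
  77 235 [0.494 0.43  0.197]
  75 236 [0.492 0.435 0.195]
  77 237 [0.489 0.43  0.195]
grey 241
  85 222 [0.536 0.435 0.136]
  84 227 [0.523 0.436 0.136]
  86 228 [0.511 0.408 0.198]
  84 229 [0.509 0.413 0.199]
  82 230 [0.508 0.423 0.183]
  82 231 [0.506 0.424 0.181]
  82 233 [0.508 0.441 0.135]
  84 235 [0.503 0.436 0.131]
  83 238 [0.495 0.438 0.134]
  84 242 [0.484 0.434 0.134]
[0.54230081 0.43794207 0.23848808] [4.86471993e-02 3.14115601e+00 1.65724447e-04] [ 0.09443637 -0.35840001 -1.76507699] 0.16669324559368165
```

send_rows(motion="1 0 0 -0.001 0 0 0; 1 0 0 -0.001 0 0 0; 1 0 0 0 0 0 0; 0.75 0 0 0 0 0 0; 0.5 0 0 0 0 0 0", force=10)

```text
clock: 34.67
position: [0.5422, 0.4379, 0.2363]
ee_rot: [-0.049, -3.141, 0.0]
force: [-0.0, -0.4, 0.9]
width: 0.312
gripper_force: 0.0
```

send_rows(motion="0.2 0 0 0 0 0 0; 0.1 0 0 0 0 0 0; 0 0 0 0 0 0 0; 0 0 0 0 0 0 0")

```text
clock: 35.17
position: [0.5423, 0.4379, 0.2364]
ee_rot: [-0.049, -3.141, -0.0]
force: [0.8, 0.0, -0.7]
width: 0.744
gripper_force: 0.0
```

send_rows(motion="0 0 0 0.02 0 0 0; 0 0 0 0.04 0 0 0; 0 0 0 0.05 0 0 0; 0 -0.05 0 0.05 0 0 0; 0 -0.05 0 0.03 0 0 0")

```text
clock: 35.8
position: [0.4477, 0.4379, 0.4227]
ee_rot: [0.051, 3.14, 0.003]
force: [-0.3, 1.0, 0.9]
width: 1.001
gripper_force: 0.0
```

send_rows(motion="0 -0.05 0.03 0 0 0 0; 0 -0.05 0.03 0 0 0 0; 0 -0.05 0.03 0 0 0 0; 0 0 0 0 0 0 0; 0 0 0 0 0 0 0")

```text
clock: 36.42
position: [0.2984, 0.5277, 0.4207]
ee_rot: [0.048, 3.141, -0.0]
force: [0.9, 0.5, 0.1]
width: 0.994
gripper_force: 0.0
```

```bash
python3 look.py 21 .09 .22 | awk 'NR%3==1'; python3 ring.py 22; python3 - <<'E'
from h import *
t,_=load("top",22);s,_=load("side",22)
tile([(t,40,145,160,120),(s,145,110,120,90),(t,260,120,160,120),(s,200,200,200,150)],"fin")
E
```

```text
bar 322
  78 207 [0.565 0.434 0.192]
  77 214 [0.547 0.434 0.195]
  75 221 [0.529 0.437 0.198]
  74 228 [0.512 0.439 0.194]
  74 234 [0.496 0.435 0.201]
  71 241 [0.479 0.442 0.201]
  75 247 [0.464 0.43  0.203]
grey 568
  92 169 [0.681 0.43  0.125]
  87 197 [0.604 0.436 0.129]
  85 220 [0.542 0.437 0.13 ]
  82 230 [0.508 0.422 0.186]
  84 244 [0.48  0.435 0.13 ]
  79 263 [0.43  0.441 0.14 ]
  75 277 [0.394 0.446 0.146]
[0.29967386 0.52707973 0.42063886] [ 5.25184725e-02  3.14038448e+00 -5.46055104e-04] [-0.60769177 -0.16721021  0.83928714] 0.9987659655333737
[286 224  24  23 306] [297.8 234.6] ((0.5206190943717957, -0.12576542794704437), 0.033432211726903915)
[299 258  31  31 534] [314.5 273.4] ((0.4112609028816223, -0.17128103971481323), 0.04327454790472984)
[0.29958139 0.52715042 0.42063547] [-0.25825674 -0.43757624 -0.75485629] 1.0014857054227733
```

View pics/fin.png

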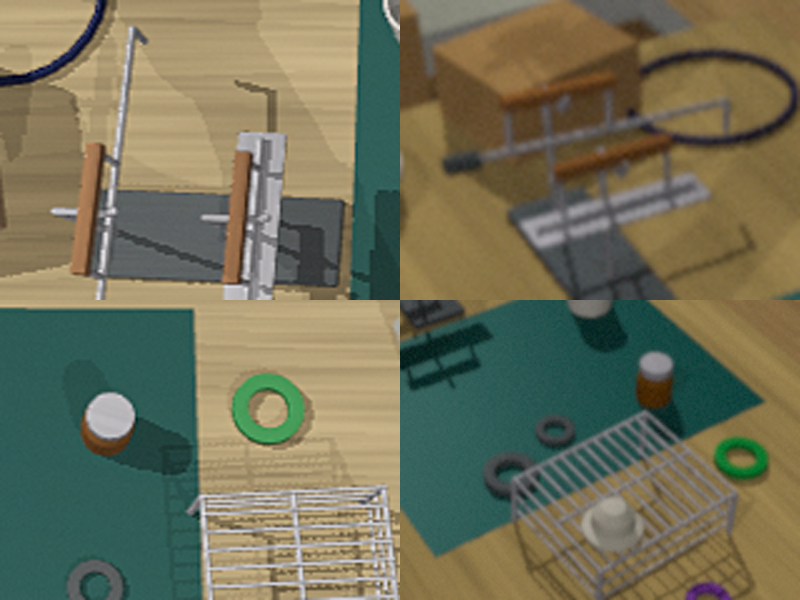

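The final picture shows the rake hanging on its hook (top crop, bar around (88,210)). The collar lies flat at top-view pixel (298,235), about 87 mm from the rack, and the bystanders are where they were.

send_rows(motion="0 0 0 0 0 0 0; 0 0 0 0 0 0 0; 0 0 0 0 0 0 0; 0 0 0 0 0 0 0; 0 0 0 0 0 0 0")

```text
clock: 37.25
position: [0.2981, 0.5279, 0.4207]
ee_rot: [0.049, 3.141, 0.0]
force: [-0.3, -0.5, -0.0]
width: 1.001
gripper_force: 0.0
```

```bash
python3 -c "
from cell import arm
print(arm.sign_off())"
```

```text
the job is handed in; nothing more can be done
None
```

I handed the job in at about 37 s: the collar lies flat about 87 mm in front of the rack and the rake is back on its hook and released, but early on I pushed the rake into its hook post (about 20 N read at the wrist), dropped it, and had to re-hang it before doing the job.

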